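# Load the T gauge on the indexing turntable and index it under the reading head

### The job

Turn the indexing turntable until its empty T-shaped foam pocket clicks into place at the front pointer, and only then take the T-shaped gauge from the sloped stand and press it fully home in that pocket. Then turn the table on to the notch where the gauge stands right under the reading head, and let go. Leave the petri dish, the timer and the two bottles beside the work where they are.

Things in the scene. Friction and masses are not known exactly. Their poses are not given: they have to be found in the camera images.
- indexer: Fixed base of the indexing turntable: white drum 240 mm across (foot 256 mm), 50 mm high; origin under its centre on the bench, z up. Position and yaw vary. On its -x side (roughly towards the robot) a pointer lug (x -154 to -120 mm, 22 mm wide, 46 mm high) marks the loading place. On its +y side a foot 110 x 80 mm, 12 mm high, carries a 28 mm column at y 180 mm, top at z 202 mm.
- reading_head (a point): Middle of the underside of the reading head's black snout (38 mm across, z 136 mm), fixed, above reading_place. Axes as the indexer. The head is a grey box 60 x 56 mm over it from z 150 to 202 mm; an arm at z 168 to 202 mm joins it to the column, 94 mm further out (+y).
- turntable (a joint): Table angle about the vertical through the indexer's origin, counter-clockwise seen from above, no stops; 0 = T pocket at the front pointer. A spring detent holds it at every multiple of 0.785 rad (45 degrees) and pulls it to a notch from within 15 degrees; midway it may stay. Leaving a notch takes 4 to 6 N at a post; damped. Starts anywhere from 0.6 to 4.1 rad.
- table_top (a point): Centre of the table's top face (z 62 mm) on its axis; turns with the table. Aluminium disc, 280 mm across. Four black foam pads with grey floors, top at z 78 mm, one every 90 degrees: empty T pocket (along -x), empty L pocket (along +y), a pad filled by a bar (+x) and by a round disc (-y), both with aluminium grips up to z 102 mm. Four steel posts between the pads serve to turn it.
- post_0 (a point): Centre of the top of a turning post: 16 mm diameter, top at z 120 mm, 22 mm collar at its foot up to z 68 mm; 118 mm from the table's axis. Turns with the table. In the table's frame it stands at +45 degrees (the T pocket is at 180).
- post_1 (a point): Top of the like post at +135 degrees in the table's frame.
- post_2 (a point): Top of the like post at 225 degrees.
- post_3 (a point): Top of the like post at 315 degrees.
- t_pocket (a point): Centre of the T pocket's floor, 86 mm from the table's axis, z 65 mm; turns with the table. +x points to the table's axis, z up. 13 mm deep: crossbar on the rim side (x -34.5 to -5.5 mm, y +-41.5 mm), stem 29 mm wide (y +-14.5 mm) on to x +34.5 mm: 1.5 mm play all round the gauge. Firm foam.
- load_place (a point): Fixed point of the base behind the front pointer, 86 mm from the axis at the pocket floor's height (z 65 mm): where t_pocket stands at the loading notch.
- reading_place (a point): Fixed point of the base under the reading head, 86 mm from the axis, z 65 mm: where t_pocket stands at the reading notch, a quarter turn clockwise (seen from above) from load_place.
- stand: Fixed aluminium stand, 100 x 104 mm, about 75 mm high; origin under its centre on the bench. Its top is a plate sloping 35 degrees that rises along the stand's +x; the low edge, with a 10 mm lip, is on the -x side (roughly towards the front right). Position and yaw vary.
- t_gauge: Loose steel T-shaped plate, 66 x 80 x 12 mm, 0.13 to 0.25 kg. Origin at the middle of its length, on the underside; x along the stem, z out of the upper face. Crossbar x -33 to -7 mm, y +-40 mm; stem 26 mm wide on to x +33 mm. Starts on the stand's slope, tilted 35 degrees, stem up, crossbar at the lip. Goes in the pocket level, rib up, stem to the table's axis.
- gauge_grip (a point): Point in the grip rib of the gauge, 8 mm below the rib's top, at gauge x -9 mm, y 0, z 34 mm; axes as the gauge. The rib is 14 mm thick along x, 44 mm long along y, 30 mm high.
- petri_a: Closed petri dish, 86 mm across, 31 mm high, bystander on the bench; origin at the centre of its underside.
- lab_timer: White lab timer, 66 x 72 x 18 mm, bystander lying on the bench; origin at the centre of its underside.
- bottle_amber: Amber bottle with black cap, 58 mm across, 115 mm high, standing bystander; origin at the centre of its underside.
- wash_bottle: White bottle with red cap, 63 mm across, 150 mm high, standing bystander; origin at the centre of its underside.

How it is judged:
By the outcome, as a careful person would: the job done as asked, in the order asked, and still so for the second after the job is handed in, with the robot touching nothing.
It also fails if it takes over 72 s, if anything falls off the work surface, if the arm or the gripper's body presses on something with over 40 N, if the wrist force passes 120 N, or if a joint passes its speed limit or range.

### The arm

A 7-joint arm with a two-finger parallel gripper is mounted at the origin on a cart in front of the work surface, level with it; the furniture and walls round the work are solid. World frame = base frame: x ahead of the robot, y to its left, z up, the work surface at z = 0. Lengths are in m, angles in rad, forces in N, time in s.
With the tool pointing down it reaches from about 0.425 to 0.925 m from the base axis. Payload 6.8 kg.
Tool frame: the origin (TCP) lies at the very end of the fingers, on their centre line; the grasp point (between the pads) lies 19 mm behind it; z points along the fingers, y is the line along which they close (so a half turn about z gives the same grasp; the last joint's range is limited). The gripper opens to 88 mm and grips with 3 to 60 N. Pads are 20 mm wide; open, the fingers measure 115 mm over their backs; the gripper's body (75 mm by 178 mm) begins 61 mm behind the grasp point.
Start: joints at [1.06, 0.477, 0.022, 1.555, -0.011, 1.109, -0.083], TCP at [0.265, -0.621, 0.201] pointing down, gripper open.
Joint ranges: [-2.96, 2.96], [-0.34, 2.1], [-1.41, 1.46], [0.24, 2.44], [-1.37, 4.51], [0.17, 1.92], [-2.96, 2.96]. Speed limits (rad/s): [2.39, 2.39, 3.14, 3.14, 3.14, 3.14, 3.14].

### API

Orientations are given as a 3x3 rotation matrix whose columns are the frame's x, y, z axes.
In Python, from rig import bot gives the robot as it stands.
- The arm moves only by the tool arm_command, never from a script. Its argument "targets" is a list of rows, each an object of numbers: "x", "y", "z": the shift along the tool's x, y, z in units of 30 mm (1.0 is 30 mm); "roll": the turn about the tool's z in units of 10 degrees (1.0 is 10 degrees). A call has 1 to 8 rows; each row is the pose to reach, as a shift and turn from the pose commanded when the call began, along the tool's axes at that moment; what a row does not reach only later rows make up. A row lasts 1/8 s, in which the tool goes at most 62.5 mm and 10.7 degrees, less where a joint would pass 70% of its speed; a pose out of reach is approached as far as the arm can. A call with a gripper value outside its range is refused whole. "grip" is the opening, from 0 (shut) to 1 (fully open), set as the call begins (left out, the last holds). The fingers move at their own pace and stop on an object; the grip force is fixed at half the most. Time passes only in rows, so rows that repeat a pose let the fingers close. It gives the time, the measured TCP pose, the force, the opening and the grip force at its end, in the units of the state.
- bot.get_obs(): the state, without advancing time (a new reading comes with each control period).
- bot.snapshot(name): name is "scene" or "top"; returns (picture, depth): 384x512x3 uint8, red, green, blue; 384x512 float32, m along the optical axis (not along the pixel's ray), 0 where there is no reading.
- bot.get_calibration(name): a dict with "mtx" (3x3 intrinsics, pixels), "k1" (the pictures are not rectified: a ray, as slopes to the right and down, at radius r is drawn at 1 + k1 r^2 times it, then the intrinsics apply), "rvec" (rotation vector, rad) and "tvec" (3), from world to camera coordinates, as OpenCV has them. Camera axes: x right, y down, z forward; pixel columns grow to the right and rows downward; lengths in m; the calibration is good to about 2 mm. A picture is of the moment at which its call begins. get_calibration takes no time and is no camera call.
- bot.sign_off(): hands the job in; it is judged then, once.
Trained networks look in the newest picture that a camera, given by its name, has taken for a name from the list of things; names that differ only in an ending like _2 or _b are one class to them, and where a whole thing is asked for, a point or a joint stands for the part that bears it (a point fixed in the world has none). Each returns a list of dicts, best first, with "score" (0 to 1); they miss things now and then, are a little off and sometimes report something else, mostly with a low value. They report only what shows in the picture. A call takes as long as a camera call.
- bot.outline_of(camera, label): "pixels" (384x512 bool, what is visible of it).
- bot.place_of(camera, label): "point" ([x, y, z] in m, in world coordinates, good to about 4 mm: a listed point, or the origin of a listed thing).
The state is a dict: "time_s": time; "joints": joint angles; "qvel": joint speeds; "joint_efforts": joint torques, N m; "ee_pos": TCP position; "eef_rot": TCP orientation; "wrist_force": force on the tool from outside, world axes, zero at the start; "ft_torque": the same for the moment, N m; "width": opening from 0.0 (shut) to 1.0 (fully open); "grasp_force": force on a finger pad.
Only numpy, scipy, OpenCV 4.12 (cv2) and the standard library are available. Lean on these libraries where they do the work, as an engineer would, in place of code of your own. Each camera call takes 0.05 s, during which the arm holds its last target. There are 200 camera calls.

## Working session

There is one attempt and no reset: what is moved stays moved. The work goes in short steps, Python scripts to look and compute and a tool call to move; the robot and the scene stay as the last step left them, time stands still between calls to the robot, and variables do not carry over. Pictures are saved under pics/ and viewed, at most 10 in all, crops included, and the job is handed in when it is done.

Besides the shell and the picture viewer there is one more tool, called after "Emit:" as name([rows], argument=value, ...), one row to a line, values as JSON. arm_command: Moves the arm, as the interface text tells. Its arguments: {"type":"object","properties":{"targets":{"type":"array","items":{"type":"object","properties":{"x":{"type":"number"},"y":{"type":"number"},"z":{"type":"number"},"roll":{"type":"number"}}}},"grip":{"type":"number"}},"required":["targets"]}

```bash
ls; mkdir -p pics; cat > h.py <<'E'
import numpy as np, cv2
from rig import bot
def cal(n):
    c=bot.get_calibration(n); R=cv2.Rodrigues(np.array(c["rvec"],float))[0]
    return np.array(c["mtx"]),float(c["k1"]),R,np.array(c["tvec"],float).ravel()
def cloud(n,depth):
    K,k1,R,t=cal(n); h,w=depth.shape
    u,v=np.meshgrid(np.arange(w),np.arange(h))
    p=cv2.undistortPoints(np.stack([u,v],-1).reshape(-1,1,2).astype(float),K,np.array([k1,0,0,0.])).reshape(h,w,2)
    c=np.dstack([p*depth[...,None],depth]); return (c-t)@R
def proj(n,P):
    K,k1,R,t=cal(n)
    return cv2.projectPoints(np.array(P,float).reshape(-1,1,3),cv2.Rodrigues(R)[0],t,K,np.array([k1,0,0,0.]))[0].reshape(-1,2)
def save(n,im): cv2.imwrite(f"pics/{n}.png",im[...,::-1])
E
python3 - <<'E'
from h import *
for n in ("scene","top"):
    im,d=bot.snapshot(n); save(n+"0",im); np.save(n+"0.npy",d)
    K,k1,R,t=cal(n); print(n,(-R.T@t).round(3))
    for l in ["indexer","reading_head","table_top","post_0","t_pocket","load_place","reading_place","stand","t_gauge","gauge_grip","petri_a","lab_timer","bottle_amber","wash_bottle"]:
        print(l,[(round(r["score"],2),np.round(r["point"],3).tolist()) for r in bot.place_of(n,l)][:5])
o=bot.get_obs();print(o["time_s"],o["ee_pos"],np.round(o["eef_rot"],3),o["width"])
E
```

```text
pics
scene [-0.028  0.5    0.989]
indexer [(0.56, [0.584, 0.121, 0.002])]
reading_head [(0.85, [0.589, 0.205, 0.132]), (0.7, [0.584, 0.122, 0.002])]
table_top [(0.66, [0.583, 0.123, 0.06])]
post_0 [(0.73, [0.605, 0.004, 0.123]), (0.68, [0.692, 0.147, 0.121]), (0.66, [0.556, 0.234, 0.122])]
t_pocket [(0.57, [0.42, -0.282, 0.052]), (0.56, [0.653, 0.073, 0.061])]
load_place [(0.83, [0.499, 0.13, 0.064]), (0.31, [0.557, 0.238, 0.116])]
reading_place [(0.65, [0.584, 0.212, 0.065]), (0.25, [0.558, -0.391, -0.001])]
stand [(0.66, [0.442, -0.239, 0.0])]
t_gauge [(0.72, [0.441, -0.26, 0.033]), (0.55, [0.496, 0.13, 0.063])]
gauge_grip [(0.56, [0.418, -0.282, 0.053]), (0.34, [0.439, -0.26, 0.031])]
petri_a [(0.94, [0.403, 0.323, 0.002]), (0.67, [0.652, 0.072, 0.064]), (0.59, [0.583, 0.119, -0.0]), (0.38, [0.587, 0.207, 0.132])]
lab_timer [(0.62, [0.428, -0.418, 0.004]), (0.21, [0.651, 0.07, 0.064]), (0.17, [0.404, 0.321, 0.001])]
bottle_amber [(0.84, [0.533, 0.438, 0.001])]
wash_bottle [(0.73, [0.557, -0.392, -0.001]), (0.52, [0.578, 0.125, 0.064])]
top [ 0.053 -0.005  1.716]
indexer [(0.88, [0
[... 247 characters left out ...]
58, 0.124, -0.003])]
t_pocket [(0.8, [0.652, 0.072, 0.065])]
load_place [(0.66, [0.494, 0.129, 0.064])]
reading_place [(0.62, [0.582, 0.209, 0.064]), (0.44, [0.464, 0.1, 0.119]), (0.17, [0.697, 0.147, 0.119])]
stand [(0.68, [0.448, -0.244, -0.0])]
t_gauge [(0.72, [0.496, 0.128, 0.063]), (0.47, [0.439, -0.258, 0.032])]
gauge_grip [(0.56, [0.428, -0.284, 0.056])]
petri_a [(0.58, [0.404, 0.32, -0.0]), (0.31, [0.605, 0.004, 0.119])]
lab_timer []
bottle_amber [(0.78, [0.529, 0.438, -0.007]), (0.15, [0.606, 0.004, 0.12])]
wash_bottle [(0.69, [0.553, -0.391, 0.004])]
1.5 [ 0.26458569 -0.62098802  0.20064161] [[ 0.92   0.392  0.   ]
 [ 0.392 -0.92   0.   ]
 [ 0.    -0.    -1.   ]] 1.0011200922327517
```

```bash
python3 -c "
import cv2,numpy as np
a=cv2.imread('pics/scene0.png');b=cv2.imread('pics/top0.png');cv2.imwrite('pics/both0.png',cv2.resize(np.vstack([a,b]),(512*600//768*1,600)) if 0 else np.hstack([cv2.resize(a,(400,300)),cv2.resize(b,(400,300))]))"
```

```text
(no output)
```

View pics/top0.png

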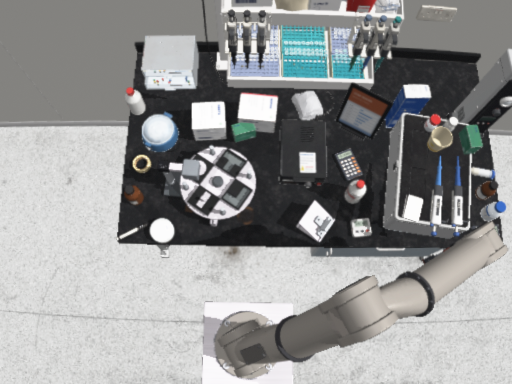

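View pics/scene0.png

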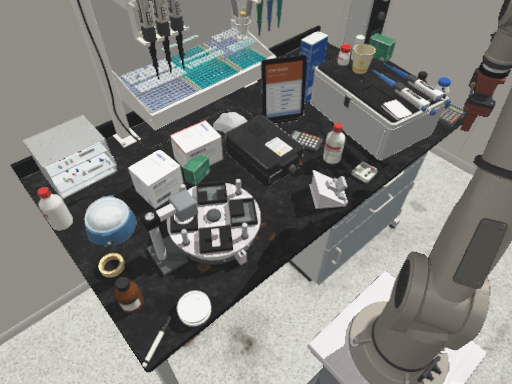

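The top view shows the turntable at about (218,183) and the stand at (315,220). The scene view shows the table at about (213,213), with the head upper-left of it, and the gauge on the stand at about (330,190). I'll check the T pocket and refine the measurements.

```bash
python3 - <<'E'
from h import *
a=cv2.imread('pics/scene0.png')[165:270,150:270];b=cv2.imread('pics/top0.png')[140:230,165:268]; c=cv2.imread('pics/scene0.png')[155:225,295:365]
f=lambda q:cv2.resize(q,(266,240),interpolation=cv2.INTER_CUBIC)
cv2.imwrite('pics/crop0.png',np.hstack([f(a),f(b),f(c)]))
A={}
for k in range(3):
  for n in ("scene","top"):
    im,d=bot.snapshot(n); C=cloud(n,d)
    for l in ["table_top","t_pocket","load_place","reading_place","reading_head","t_gauge","gauge_grip","stand"]:
        for r in bot.place_of(n,l)[:2]: A.setdefault(l,[]).append(r["point"])
    # posts by depth
    if k==0:
      m=(C[...,2]>.112)&(C[...,2]<.128)&(np.hypot(C[...,0]-.581,C[...,1]-.122)<.135)&(np.hypot(C[...,0]-.581,C[...,1]-.122)>.1)&(d>0)
      nn,L,st,_=cv2.connectedComponentsWithStats(m.astype(np.uint8))
      for i in range(1,nn): 
        if st[i,4]>5: print(n,"post",st[i,4],np.median(C[L==i],0).round(4))
      for r in bot.outline_of(n,"t_gauge")[:2]:
        P=C[r["pixels"]&(d>0)]; print(n,"gauge px",len(P),P.mean(0).round(3),"hi",P[P[:,2]>np.percentile(P[:,2],90)].mean(0).round(3))
      m=(C[...,2]>.03)&(np.hypot(C[...,0]-.44,C[...,1]+.25)<.08)&(d>0)
      P=C[m]; np.save(n+"_st.npy",P)
for l in A: print(l,np.round(np.median(A[l],0),4).tolist(),np.round(A[l],3).tolist())
E
```

```text
scene post 24 [0.6033 0.0077 0.119 ]
scene post 24 [0.6951 0.1467 0.1193]
scene post 27 [0.4642 0.0998 0.1195]
scene post 29 [0.5559 0.2377 0.1186]
scene gauge px 267 [ 0.427 -0.264  0.045] hi [ 0.422 -0.277  0.063]
top post 12 [0.6927 0.1425 0.1185]
top post 14 [0.6008 0.0053 0.12  ]
top post 15 [0.554  0.2369 0.1174]
top post 18 [0.4613 0.0973 0.117 ]
top gauge px 234 [ 0.429 -0.267  0.043] hi [ 0.422 -0.279  0.064]
top gauge px 3947 [0.57  0.112 0.069] hi [0.574 0.131 0.093]
table_top [0.5814, 0.1213, 0.0619] [[0.582, 0.122, 0.063], [0.698, 0.146, 0.122], [0.577, 0.12, 0.062], [0.58, 0.124, 0.061], [0.58, 0.118, 0.062], [0.583, 0.123, 0.061], [0.604, 0.004, 0.123], [0.58, 0.118, 0.058]]
t_pocket [0.6511, 0.0727, 0.0639] [[0.65, 0.073, 0.064], [0.433, -0.419, 0.005], [0.653, 0.07, 0.065], [0.651, 0.073, 0.063], [0.653, 0.073, 0.065], [0.652, 0.073, 0.063], [0.603, 0.007, 0.125], [0.655, 0.07, 0.064], [0.586, 0.21, 0.064]]
load_place [0.4992, 0.1278, 0.0631] [[0.501, 0.128, 0.067], [0.44, -0.257, 0.03], [0.495, 0.128, 0.065], [0.559, -0.39, -0.0], [0.494, 0.128, 0.065], [0.499, 0.13
[... 601 characters left out ...]
[0.578, 0.117, 0.058], [0.437, -0.262, 0.033], [0.438, -0.26, 0.032], [0.439, -0.258, 0.032], [0.651, 0.075, 0.07], [0.438, -0.257, 0.031], [0.438, -0.26, 0.031]]
gauge_grip [0.4246, -0.2815, 0.056] [[0.42, -0.282, 0.051], [0.582, 0.122, 0.064], [0.424, -0.282, 0.055], [0.496, 0.13, 0.064], [0.421, -0.284, 0.051], [0.425, -0.282, 0.056], [0.698, 0.145, 0.119], [0.424, -0.283, 0.052], [0.424, -0.281, 0.056], [0.587, 0.207, 0.065]]
stand [0.4472, -0.2422, 0.0034] [[0.445, -0.242, 0.003], [0.587, 0.211, 0.069], [0.45, -0.242, 0.004], [0.424, -0.284, 0.054], [0.442, -0.24, 0.002], [0.451, -0.243, -0.001], [0.464, 0.101, 0.12], [0.444, -0.242, 0.002], [0.428, -0.419, 0.007], [0.45, -0.24, 0.002]]
```

View pics/crop0.png

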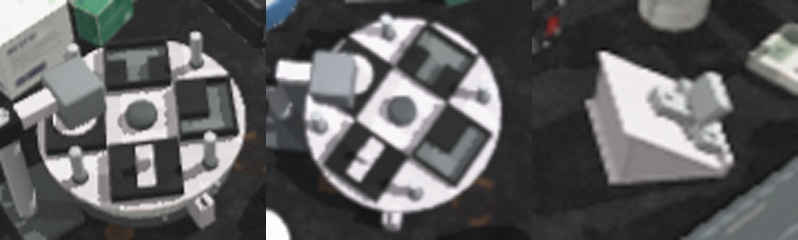

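The T pocket is at the far right of the table, at (435,50) in the crop, and the L pocket is next to it. The posts stand at 11.5° mod 90, which puts theta at about 152°. I'll push the far post clockwise with closed fingers.

```bash
cat >> h.py <<'E'
def plan(pts,ref=None):
    """pts: (x,y,z,tool-y angle deg or None); ref: (pos,yaw of tool y) commanded"""
    o=bot.get_obs(); p=np.array(o["ee_pos"]); R=np.array(o["eef_rot"])
    a0=np.degrees(np.arctan2(R[1,1],R[0,1])); 
    print("t",round(o["time_s"],2),"tcp",p.round(4),"ya",a0.round(2),"F",np.round(o["wrist_force"],1))
    for q in pts:
        s=R.T@(np.array(q[:3])-p)/.03
        r=0 if q[3] is None else ((a0-q[3]+90)%180-90)/10
        print('{"x":%.2f,"y":%.2f,"z":%.2f,"roll":%.2f}'%(*s,r))
C=np.array([.580,.122]); YAW=-5.3
def arc(deg,z,r=.118): a=np.radians(deg); return (C[0]+r*np.cos(a),C[1]+r*np.sin(a),z,YAW+90)
E
```

Emit:
arm_command([
  {"x": 1, "y": -0.8, "z": -1, "roll": 0.4},
  {"x": 2.5, "y": -2, "z": -1.6, "roll": 0.8},
  {"x": 4, "y": -3.2, "z": -1.6, "roll": 1.2},
  {"x": 5.5, "y": -4.4, "z": -1.6, "roll": 1.6},
  {"x": 7, "y": -5.6, "z": -1.6, "roll": 2.0},
  {"x": 8.5, "y": -6.8, "z": -1.6, "roll": 2.4},
  {"x": 10, "y": -8.0, "z": -1.6, "roll": 2.83},
  {"x": 11.5, "y": -9.3, "z": -1.6, "roll": 2.83},
], grip=0)

```text
time_s: 5.3
ee_pos: [0.4734, -0.2275, 0.249]
eef_rot: [[0.996, -0.092, 0.001], [-0.092, -0.996, -0.0], [0.001, 0.0, -1.0]]
wrist_force: [1.5, 0.5, 0.1]
width: 0.127
grasp_force: 0.0
```

```bash
python3 -c "
from h import *
plan([arc(28,.25),arc(28,.095)]); print(bot.get_obs()['width'])"
```

```text
t 5.3 tcp [ 0.4734 -0.2275  0.249 ] ya -95.29 F [1.5 0.5 0.1]
{"x":5.75,"y":-14.09,"z":-0.03,"roll":0.00}
{"x":5.75,"y":-14.09,"z":5.13,"roll":0.00}
0.12677717868203311
```

Emit:
arm_command([
  {"x": 0.8, "y": -1.9, "z": 0},
  {"x": 1.6, "y": -3.8, "z": 0},
  {"x": 2.4, "y": -5.7, "z": 0},
  {"x": 3.2, "y": -7.6, "z": 0},
  {"x": 4.0, "y": -9.5, "z": 0},
  {"x": 4.8, "y": -11.4, "z": 0},
  {"x": 5.5, "y": -13.2, "z": 0},
  {"x": 5.75, "y": -14.09, "z": 0},
])

```text
$.targets[0]: bad value
```

```bash
python3 -c "
from h import *
plan([arc(28,.25),arc(28,.095)]+[arc(a,.095) for a in range(23,-30,-5)]); print(bot.get_obs()['width'])"
```

```text
t 5.3 tcp [ 0.4734 -0.2275  0.249 ] ya -95.29 F [1.5 0.5 0.1]
{"x":5.75,"y":-14.09,"z":-0.03,"roll":0.00}
{"x":5.75,"y":-14.09,"z":5.13,"roll":0.00}
{"x":5.92,"y":-13.80,"z":5.13,"roll":0.00}
{"x":6.07,"y":-13.49,"z":5.13,"roll":0.00}
{"x":6.19,"y":-13.17,"z":5.13,"roll":0.00}
{"x":6.29,"y":-12.84,"z":5.14,"roll":0.00}
{"x":6.35,"y":-12.50,"z":5.14,"roll":0.00}
{"x":6.38,"y":-12.16,"z":5.14,"roll":0.00}
{"x":6.39,"y":-11.81,"z":5.14,"roll":0.00}
{"x":6.36,"y":-11.47,"z":5.14,"roll":0.00}
{"x":6.31,"y":-11.13,"z":5.14,"roll":0.00}
{"x":6.22,"y":-10.80,"z":5.14,"roll":0.00}
{"x":6.11,"y":-10.48,"z":5.14,"roll":0.00}
0.12677717868203311
```

Roll has to be included in every row.

Emit:
arm_command([
  {"x": 0.8, "y": -1.9, "z": 0, "roll": 0},
  {"x": 1.6, "y": -3.8, "z": 0, "roll": 0},
  {"x": 2.4, "y": -5.7, "z": 0, "roll": 0},
  {"x": 3.2, "y": -7.6, "z": 0, "roll": 0},
  {"x": 4.0, "y": -9.5, "z": 0, "roll": 0},
  {"x": 4.8, "y": -11.4, "z": 0, "roll": 0},
  {"x": 5.5, "y": -13.2, "z": 0, "roll": 0},
  {"x": 5.75, "y": -14.09, "z": 0, "roll": 0},
])

```text
time_s: 6.3
ee_pos: [0.6832, 0.1804, 0.2481]
eef_rot: [[0.996, -0.087, -0.001], [-0.087, -0.996, 0.002], [-0.001, -0.002, -1.0]]
wrist_force: [0.0, 0.2, 0.2]
width: 0.007
grasp_force: 0.0
```

Emit:
arm_command([
  {"x": 0, "y": 0, "z": 0, "roll": 0},
  {"x": 0, "y": 0, "z": 1.5, "roll": 0},
  {"x": 0, "y": 0, "z": 3, "roll": 0},
  {"x": 0, "y": 0, "z": 4, "roll": 0},
  {"x": 0, "y": 0, "z": 4.6, "roll": 0},
  {"x": 0, "y": 0, "z": 5.1, "roll": 0},
  {"x": 0, "y": 0, "z": 5.1, "roll": 0},
])

```text
time_s: 7.18
ee_pos: [0.6826, 0.1755, 0.0952]
eef_rot: [[0.996, -0.091, -0.001], [-0.091, -0.996, -0.001], [-0.001, 0.001, -1.0]]
wrist_force: [0.1, 0.0, 0.2]
width: 0.003
grasp_force: 0.0
```

```bash
python3 -c "
from h import *
plan([arc(a,.095) for a in range(23,-140,-6)]); print(bot.get_obs()['width'])"
```

```text
t 7.17 tcp [0.6826 0.1755 0.0952] ya -95.25 F [0.1 0.  0.2]
{"x":0.22,"y":0.23,"z":0.01,"roll":0.01}
{"x":0.40,"y":0.60,"z":0.01,"roll":0.01}
{"x":0.53,"y":0.99,"z":0.01,"roll":0.01}
{"x":0.63,"y":1.39,"z":0.01,"roll":0.01}
{"x":0.68,"y":1.80,"z":0.01,"roll":0.01}
{"x":0.69,"y":2.21,"z":0.01,"roll":0.01}
{"x":0.65,"y":2.62,"z":0.01,"roll":0.01}
{"x":0.58,"y":3.02,"z":0.01,"roll":0.01}
{"x":0.46,"y":3.42,"z":0.01,"roll":0.01}
{"x":0.30,"y":3.80,"z":0.01,"roll":0.01}
{"x":0.10,"y":4.16,"z":0.01,"roll":0.01}
{"x":-0.13,"y":4.50,"z":0.01,"roll":0.01}
{"x":-0.40,"y":4.81,"z":0.01,"roll":0.01}
{"x":-0.70,"y":5.09,"z":0.01,"roll":0.01}
{"x":-1.03,"y":5.34,"z":0.01,"roll":0.01}
{"x":-1.38,"y":5.55,"z":0.01,"roll":0.01}
{"x":-1.75,"y":5.73,"z":0.01,"roll":0.01}
{"x":-2.14,"y":5.87,"z":0.01,"roll":0.01}
{"x":-2.54,"y":5.96,"z":0.01,"roll":0.01}
{"x":-2.95,"y":6.01,"z":0.01,"roll":0.01}
{"x":-3.36,"y":6.02,"z":0.01,"roll":0.01}
{"x":-3.77,"y":5.99,"z":0.01,"roll":0.01}
{"x":-4.18,"y":5.91,"z":0.01,"roll":0.01}
{"x":-4.57,"y":5.79,"z":0.01,"roll":0.01}
{"x":-4.95,"y":5.63,"z":0.01,"roll":0.01}
{"x":-5.31,"y":5.43,"z":0.01,"roll":0.01}
{"x":-5.65,"y":5.20,"z":0.01,"roll":0.01}
{"x":-5.96,"y":4.93,"z":0.01,"roll":0.01}
0.003224715044566537
```

Emit:
arm_command([
  {"x": 0.22, "y": 0.23, "z": 0, "roll": 0},
  {"x": 0.4, "y": 0.6, "z": 0, "roll": 0},
  {"x": 0.53, "y": 0.99, "z": 0, "roll": 0},
  {"x": 0.63, "y": 1.39, "z": 0, "roll": 0},
  {"x": 0.68, "y": 1.8, "z": 0, "roll": 0},
  {"x": 0.69, "y": 2.21, "z": 0, "roll": 0},
  {"x": 0.65, "y": 2.62, "z": 0, "roll": 0},
  {"x": 0.58, "y": 3.02, "z": 0, "roll": 0},
])

```text
time_s: 8.18
ee_pos: [0.6924, 0.0832, 0.0961]
eef_rot: [[0.996, -0.091, 0.001], [-0.091, -0.996, -0.0], [0.001, 0.0, -1.0]]
wrist_force: [-0.4, -0.2, 0.2]
width: 0.003
grasp_force: 0.0
```

```bash
python3 -c "
from h import *
for n in ('top','scene'):
  bot.snapshot(n)
  for l in ('post_0','t_pocket'): print(l,[(round(r['score'],2),np.round(np.degrees(np.arctan2(r['point'][1]-C[1],r['point'][0]-C[0])),1),np.round(r['point'],3)) for r in bot.place_of(n,l)])
plan([arc(a,.095) for a in range(-25,-140,-6)])"
```

```text
post_0 [(0.87, np.float64(84.0), array([0.592, 0.24 , 0.122])), (0.81, np.float64(174.5), array([0.464, 0.133, 0.117])), (0.66, np.float64(-92.9), array([0.574, 0.002, 0.122])), (0.61, np.float64(-5.2), array([0.7  , 0.111, 0.124]))]
t_pocket [(0.61, np.float64(-51.3), array([0.634, 0.054, 0.067])), (0.31, np.float64(83.3), array([0.59 , 0.206, 0.135]))]
post_0 [(0.88, np.float64(-3.9), array([0.699, 0.114, 0.123])), (0.79, np.float64(85.8), array([0.588, 0.238, 0.12 ])), (0.69, np.float64(174.8), array([0.463, 0.133, 0.118])), (0.65, np.float64(-95.7), array([0.568, 0.003, 0.124]))]
t_pocket [(0.66, np.float64(-50.1), array([0.636, 0.055, 0.065]))]
t 8.47 tcp [0.6917 0.0845 0.0952] ya -95.21 F [-0.1  0.1 -0.4]
{"x":-0.12,"y":0.43,"z":0.01,"roll":0.01}
{"x":-0.28,"y":0.81,"z":0.01,"roll":0.01}
{"x":-0.48,"y":1.17,"z":0.01,"roll":0.01}
{"x":-0.71,"y":1.50,"z":0.01,"roll":0.01}
{"x":-0.98,"y":1.82,"z":0.01,"roll":0.01}
{"x":-1.28,"y":2.10,"z":0.01,"roll":0.01}
{"x":-1.61,"y":2.35,"z":0.01,"roll":0.01}
{"x":-1.96,"y":2.56,"z":0.01,"roll":0.01}
{"x":-2.33,"y":2.74,"z":0.01,"roll":0.01}
{"x":-2.72,"y":2.87,"z":0.01,"roll":0.01}
{"x":-3.12,"y":2.97,"z":0.01,"roll":0.01}
{"x":-3.53,"y":3.02,"z":0.01,"roll":0.01}
{"x":-3.94,"y":3.03,"z":0.01,"roll":0.01}
{"x":-4.35,"y":2.99,"z":0.01,"roll":0.01}
{"x":-4.76,"y":2.91,"z":0.01,"roll":0.01}
{"x":-5.15,"y":2.80,"z":0.01,"roll":0.01}
{"x":-5.53,"y":2.64,"z":0.01,"roll":0.01}
{"x":-5.89,"y":2.44,"z":0.01,"roll":0.01}
{"x":-6.23,"y":2.20,"z":0.01,"roll":0.01}
{"x":-6.54,"y":1.93,"z":0.01,"roll":0.01}
```

```bash
python3 - <<'E'
from h import *
q=[]
for n in ('top','scene'):
  im,d=bot.snapshot(n); u=proj(n,[[.6,.11,.09]])[0].astype(int); o=im[u[1]-65:u[1]+65,u[0]-65:u[0]+65]; q.append(cv2.resize(o,(400,400),interpolation=cv2.INTER_CUBIC))
  print(n,proj(n,[bot.get_obs()["ee_pos"]])-u+65)
  P=cloud(n,d); m=(P[...,2]>.09)&(P[...,2]<.145)&(d>0)&(np.hypot(P[...,0]-.58,P[...,1]-.122)<.16)
  nn,L,st,_=cv2.connectedComponentsWithStats(m.astype(np.uint8))
  for i in range(1,nn):
    if st[i,4]>5: print(st[i,4],np.median(P[L==i],0).round(3))
save("f1",np.hstack(q))
E
```

```text
top [[72.95259754 41.19062949]]
15 [0.69  0.109 0.106]
25 [0.644 0.176 0.098]
19 [0.521 0.187 0.099]
23 [0.458 0.129 0.117]
scene [[53.4818341  43.09806049]]
48 [0.684 0.09  0.132]
50 [0.695 0.114 0.111]
46 [0.568 0.009 0.112]
54 [0.588 0.241 0.113]
51 [0.461 0.135 0.114]
34 [0.524 0.189 0.1  ]
```

View pics/f1.png

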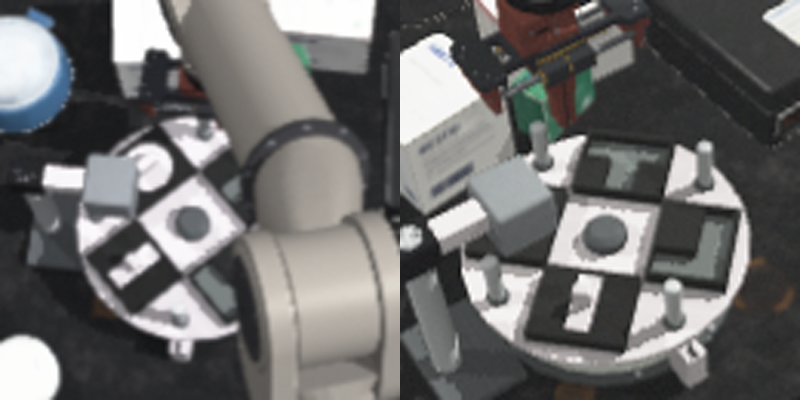

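The left image hides the tool behind the arm. The right one shows the fingertip at about (565,130), already past the far post at (540,145). The table only snapped to the 135° notch, so the finger slipped by. I'll pinch that post between the fingers instead, which makes it a pin joint, and lead it round while rolling to follow it.

```bash
python3 - <<'E'
from h import *
print(np.round(bot.get_obs()["joints"],2))
P=[.6985,.1125]
plan([(.6917,.0845,.16,-95.3),(*P,.16,-95.3),(*P,.087,-95.3)])
E
```

```text
[-0.03  0.63 -0.26  1.57  0.19  0.97 -2.02]
t 8.57 tcp [0.6918 0.0849 0.0954] ya -95.18 F [0.4 0.5 0.4]
{"x":-0.00,"y":0.01,"z":-2.15,"roll":0.01}
{"x":0.14,"y":-0.94,"z":-2.15,"roll":0.01}
{"x":0.14,"y":-0.94,"z":0.28,"roll":0.01}
```

Emit:
arm_command([
  {"x": 0, "y": 0, "z": -1.2, "roll": 0},
  {"x": 0, "y": 0, "z": -2.2, "roll": -1},
  {"x": 0, "y": 0, "z": -2.6, "roll": -2},
  {"x": 0, "y": 0, "z": -2.6, "roll": -3},
  {"x": 0, "y": 0, "z": -2.6, "roll": -4},
  {"x": 0, "y": 0, "z": -2.6, "roll": -5},
  {"x": 0, "y": 0, "z": -2.6, "roll": -6},
  {"x": 0, "y": 0, "z": -2.6, "roll": -7},
], grip=0.7)

```text
time_s: 9.57
ee_pos: [0.6919, 0.0848, 0.1735]
eef_rot: [[0.42, 0.907, -0.0], [0.907, -0.42, 0.0], [-0.0, -0.0, -1.0]]
wrist_force: [-0.3, 0.4, 0.6]
width: 0.702
grasp_force: 0.0
```

Emit:
arm_command([
  {"x": 0, "y": 0, "z": 0, "roll": -1},
  {"x": 0, "y": 0, "z": 0, "roll": -2},
  {"x": 0, "y": 0, "z": 0, "roll": -3},
  {"x": 0, "y": 0, "z": 0, "roll": -4},
  {"x": 0, "y": 0, "z": 0, "roll": -5},
  {"x": 0, "y": 0, "z": 0, "roll": -6},
  {"x": 0, "y": 0, "z": 0, "roll": -7},
  {"x": 0, "y": 0, "z": 0, "roll": -8},
])

```text
time_s: 10.58
ee_pos: [0.692, 0.0847, 0.1735]
eef_rot: [[-0.82, 0.572, -0.0], [0.572, 0.82, 0.0], [0.0, -0.0, -1.0]]
wrist_force: [-0.3, 1.2, -0.6]
width: 0.7
grasp_force: 0.0
```

Emit:
arm_command([
  {"x": 0, "y": 0, "z": 0, "roll": -1},
  {"x": 0, "y": 0, "z": 0, "roll": -2},
  {"x": 0, "y": 0, "z": 0, "roll": -3},
  {"x": 0, "y": 0, "z": 0, "roll": -3},
])

```text
time_s: 11.08
ee_pos: [0.6919, 0.0845, 0.1733]
eef_rot: [[-0.996, 0.092, -0.001], [0.092, 0.996, 0.001], [0.001, 0.0, -1.0]]
wrist_force: [-0.2, 0.1, -0.1]
width: 0.699
grasp_force: 0.0
```

```bash
python3 - <<'E'
from h import *
o=bot.get_obs(); print(np.round(o["joints"],2),o["width"])
for n in ('top','scene'):
  bot.snapshot(n); print([np.round(r['point'],3).tolist() for r in bot.place_of(n,'post_0')])
P=[.6985,.1125]
plan([(*P,.16,-95.3),(*P,.087,-95.3)])
E
```

```text
[ 0.38  0.72 -0.96  1.47  0.6   1.26  0.83] 0.698880583589389
[[0.7, 0.112, 0.118], [0.464, 0.136, 0.116], [0.591, 0.241, 0.119], [0.569, 0.003, 0.12]]
[[0.571, 0.004, 0.125], [0.698, 0.114, 0.121], [0.591, 0.24, 0.12], [0.465, 0.133, 0.121]]
t 11.28 tcp [0.692  0.0845 0.1737] ya 84.65 F [0.1 0.4 0.2]
{"x":-0.13,"y":0.95,"z":0.46,"roll":-0.01}
{"x":-0.13,"y":0.95,"z":2.89,"roll":-0.01}
```

Emit:
arm_command([
  {"x": -0.23, "y": 0.95, "z": 0, "roll": 0},
  {"x": -0.23, "y": 0.95, "z": 1, "roll": 0},
  {"x": -0.23, "y": 0.95, "z": 2, "roll": 0},
  {"x": -0.23, "y": 0.95, "z": 2.9, "roll": 0},
  {"x": -0.23, "y": 0.95, "z": 2.9, "roll": 0},
])

```text
time_s: 11.9
ee_pos: [0.7, 0.1114, 0.0845]
eef_rot: [[-0.996, 0.092, -0.004], [0.092, 0.996, -0.001], [0.004, -0.002, -1.0]]
wrist_force: [0.2, 0.4, -0.4]
width: 0.7
grasp_force: 0.0
```

Emit:
arm_command([
  {"x": 0, "y": 0, "z": 0, "roll": 0},
  {"x": 0, "y": 0, "z": 0, "roll": 0},
  {"x": 0, "y": 0, "z": 0, "roll": 0},
  {"x": 0, "y": 0, "z": 0, "roll": 0},
  {"x": 0, "y": 0, "z": 0, "roll": 0},
  {"x": 0, "y": 0, "z": 0, "roll": 0},
], grip=0)

```text
time_s: 12.65
ee_pos: [0.7015, 0.1116, 0.0869]
eef_rot: [[-0.996, 0.091, 0.0], [0.091, 0.996, -0.001], [-0.0, -0.001, -1.0]]
wrist_force: [-1.4, -0.7, 2.0]
width: 0.17
grasp_force: 30.0
```

```bash
sed -i 's/^C=.*/C=np.array([.581,.1228]); YAW=-5.0/' h.py; python3 - <<'E'
from h import *
o=bot.get_obs(); print(np.round(o["joints"],2),o["width"])
p=o["ee_pos"][:2]-C; r=np.hypot(*p); a=np.degrees(np.arctan2(p[1],p[0])); print(r,a)
plan([(*arc(x,.087,.118)[:2],.087,x+90) for x in np.arange(a-5,a-140,-5)])
E
```

```text
[ 0.31  0.82 -0.9   1.51  0.68  1.15  0.76] 0.17034058885393044
0.12104054387040676 -5.294437024671263
t 12.65 tcp [0.7015 0.1116 0.0869] ya 84.76 F [-1.4 -0.7  2. ]
{"x":0.12,"y":-0.34,"z":-0.00,"roll":0.51}
{"x":0.16,"y":-0.68,"z":-0.00,"roll":1.01}
{"x":0.24,"y":-1.02,"z":-0.00,"roll":1.51}
{"x":0.34,"y":-1.34,"z":-0.00,"roll":2.01}
{"x":0.47,"y":-1.66,"z":-0.00,"roll":2.51}
{"x":0.63,"y":-1.97,"z":-0.00,"roll":3.01}
{"x":0.81,"y":-2.26,"z":-0.00,"roll":3.51}
{"x":1.02,"y":-2.53,"z":-0.00,"roll":4.01}
{"x":1.26,"y":-2.78,"z":-0.00,"roll":4.51}
{"x":1.51,"y":-3.01,"z":-0.00,"roll":5.01}
{"x":1.78,"y":-3.22,"z":-0.00,"roll":5.51}
{"x":2.07,"y":-3.40,"z":-0.00,"roll":6.01}
{"x":2.38,"y":-3.56,"z":-0.00,"roll":6.51}
{"x":2.69,"y":-3.69,"z":-0.00,"roll":7.01}
{"x":3.02,"y":-3.80,"z":-0.00,"roll":7.51}
{"x":3.36,"y":-3.87,"z":-0.00,"roll":8.01}
{"x":3.70,"y":-3.91,"z":-0.00,"roll":8.51}
{"x":4.04,"y":-3.93,"z":-0.00,"roll":-8.99}
{"x":4.38,"y":-3.91,"z":-0.00,"roll":-8.49}
{"x":4.72,"y":-3.87,"z":-0.00,"roll":-7.99}
{"x":5.06,"y":-3.79,"z":-0.00,"roll":-7.49}
{"x":5.38,"y":-3.69,"z":-0.00,"roll":-6.99}
{"x":5.70,"y":-3.56,"z":-0.00,"roll":-6.49}
{"x":6.00,"y":-3.40,"z":-0.00,"roll":-5.99}
{"x":6.29,"y":-3.22,"z":-0.00,"roll":-5.49}
{"x":6.57,"y":-3.01,"z":-0.00,"roll":-4.99}
{"x":6.82,"y":-2.77,"z":-0.00,"roll":-4.49}
```

Emit:
arm_command([
  {"x": 0.02, "y": -0.34, "z": 0, "roll": 0.5},
  {"x": 0.06, "y": -0.68, "z": 0, "roll": 1},
  {"x": 0.13, "y": -1.02, "z": 0, "roll": 1.5},
  {"x": 0.24, "y": -1.34, "z": 0, "roll": 2},
  {"x": 0.37, "y": -1.66, "z": 0, "roll": 2.5},
  {"x": 0.53, "y": -1.97, "z": 0, "roll": 3},
  {"x": 0.71, "y": -2.25, "z": 0, "roll": 3.5},
  {"x": 0.92, "y": -2.53, "z": 0, "roll": 4},
])

```text
time_s: 13.65
ee_pos: [0.6681, 0.0526, 0.0874]
eef_rot: [[-0.712, 0.703, 0.005], [0.703, 0.711, 0.014], [0.007, 0.013, -1.0]]
wrist_force: [0.8, 0.6, 1.0]
width: 0.85
grasp_force: 1.5
```

```bash
python3 - <<'E'
from h import *
o=bot.get_obs(); print(np.round(o["joints"],2),o["width"],o["wrist_force"])
p=o["ee_pos"][:2]-C; r=np.hypot(*p); a=np.degrees(np.arctan2(p[1],p[0])); print(r,a)
bot.snapshot("scene"); 
for l in ('post_0','t_pocket'):print([np.round(r['point'],3).tolist() for r in bot.place_of("scene",l)])
E
```

```text
[ 0.36  0.71 -0.79  1.63  0.55  1.03  0.2 ] 0.8498349408996146 [0.77915817 0.62608283 1.03825715]
0.11181844576539379 -38.85755138772806
[[0.688, 0.076, 0.121], [0.631, 0.226, 0.121], [0.473, 0.17, 0.117], [0.583, 0.125, 0.063], [0.585, 0.213, 0.063]]
[[0.611, 0.041, 0.065], [0.404, 0.327, 0.006]]
```

Emit:
arm_command([
  {"x": 0, "y": 0, "z": 0, "roll": 0},
  {"x": 0, "y": 0, "z": 0, "roll": 0},
])

```text
time_s: 14.05
ee_pos: [0.6674, 0.0381, 0.0867]
eef_rot: [[-0.704, 0.71, 0.0], [0.71, 0.704, -0.0], [-0.001, -0.0, -1.0]]
wrist_force: [0.7, -0.5, -0.1]
width: 0.265
grasp_force: 0.1
```

```bash
python3 - <<'E'
from h import *
o=bot.get_obs(); print(o["width"],o["grasp_force"],o["wrist_force"])
bot.snapshot("scene"); 
for l in ('post_0','t_pocket'):print([np.round(r['point'],3).tolist() for r in bot.place_of("scene",l)])
E
```

```text
0.26461263461667617 0.06392503157258034 [ 0.68029939 -0.47349852 -0.05935202]
[[0.501, 0.035, 0.124], [0.66, 0.209, 0.122], [0.667, 0.041, 0.121], [0.492, 0.198, 0.12]]
[[0.584, 0.034, 0.064]]
```

The table is heavily damped and lagged behind, then caught up, so I'll go slower.

Emit:
arm_command([
  {"x": 0, "y": -0.1, "z": 0, "roll": 0.15},
  {"x": 0, "y": -0.2, "z": 0, "roll": 0.3},
  {"x": 0.01, "y": -0.3, "z": 0, "roll": 0.45},
  {"x": 0.01, "y": -0.34, "z": 0, "roll": 0.5},
  {"x": 0.01, "y": -0.34, "z": 0, "roll": 0.5},
], grip=0)

```text
time_s: 14.82
ee_pos: [0.6597, 0.0312, 0.0867]
eef_rot: [[-0.639, 0.769, 0.0], [0.769, 0.639, -0.001], [-0.001, -0.001, -1.0]]
wrist_force: [-0.3, -4.6, 1.9]
width: 0.168
grasp_force: 30.0
```

Emit:
arm_command([
  {"x": 0, "y": -0.17, "z": 0, "roll": 0.25},
  {"x": 0.02, "y": -0.34, "z": 0, "roll": 0.5},
  {"x": 0.03, "y": -0.51, "z": 0, "roll": 0.75},
  {"x": 0.06, "y": -0.68, "z": 0, "roll": 1},
  {"x": 0.09, "y": -0.85, "z": 0, "roll": 1.25},
  {"x": 0.13, "y": -1.02, "z": 0, "roll": 1.5},
  {"x": 0.18, "y": -1.18, "z": 0, "roll": 1.75},
  {"x": 0.24, "y": -1.34, "z": 0, "roll": 2},
])

```text
time_s: 15.82
ee_pos: [0.627, 0.0137, 0.0883]
eef_rot: [[-0.336, 0.942, 0.007], [0.942, 0.336, 0.003], [0.001, 0.007, -1.0]]
wrist_force: [2.9, -1.6, 3.8]
width: 0.171
grasp_force: 30.0
```

```bash
python3 - <<'E'
from h import *
o=bot.get_obs(); print(np.round(o["joints"],2),o["width"],o["wrist_force"])
p=o["ee_pos"][:2]-C; r=np.hypot(*p); a=np.degrees(np.arctan2(p[1],p[0])); print(r,a)
E
```

```text
[ 0.38  0.62 -0.7   1.74  0.47  0.95 -0.16] 0.17138201449967483 [ 2.90024387 -1.60098878  3.8465666 ]
0.11845730304357571 -67.13146004650378
```

Emit:
arm_command([
  {"x": 0, "y": -0.17, "z": 0, "roll": 0.25},
  {"x": 0.02, "y": -0.34, "z": 0, "roll": 0.5},
  {"x": 0.03, "y": -0.51, "z": 0, "roll": 0.75},
  {"x": 0.06, "y": -0.68, "z": 0, "roll": 1},
  {"x": 0.09, "y": -0.85, "z": 0, "roll": 1.25},
  {"x": 0.13, "y": -1.02, "z": 0, "roll": 1.5},
  {"x": 0.18, "y": -1.18, "z": 0, "roll": 1.75},
  {"x": 0.24, "y": -1.34, "z": 0, "roll": 2},
])

```text
time_s: 16.82
ee_pos: [0.5852, 0.0047, 0.0881]
eef_rot: [[0.007, 1.0, 0.003], [1.0, -0.007, -0.0], [-0.0, 0.003, -1.0]]
wrist_force: [0.4, -5.8, 9.9]
width: 0.169
grasp_force: 30.0
```

Emit:
arm_command([
  {"x": 0, "y": -0.17, "z": 0, "roll": 0.25},
  {"x": 0.02, "y": -0.34, "z": 0, "roll": 0.5},
  {"x": 0.03, "y": -0.51, "z": 0, "roll": 0.75},
  {"x": 0.06, "y": -0.68, "z": 0, "roll": 1},
  {"x": 0.09, "y": -0.85, "z": 0, "roll": 1.25},
  {"x": 0.13, "y": -1.02, "z": 0, "roll": 1.5},
  {"x": 0.18, "y": -1.18, "z": 0, "roll": 1.75},
  {"x": 0.24, "y": -1.34, "z": 0, "roll": 2},
])

```text
time_s: 17.82
ee_pos: [0.5531, 0.0103, 0.0889]
eef_rot: [[0.352, 0.936, 0.017], [0.936, -0.352, 0.001], [0.007, 0.015, -1.0]]
wrist_force: [6.2, -5.0, 10.8]
width: 0.167
grasp_force: 29.9
```

```bash
python3 - <<'E'
from h import *
o=bot.get_obs(); print(np.round(o["joints"],2),o["width"],o["wrist_force"])
p=o["ee_pos"][:2]-C; r=np.hypot(*p); a=np.degrees(np.arctan2(p[1],p[0])); print(r,a)
plan([(*arc(x,.087,.118)[:2],.087,x+90) for x in np.arange(-110,-142,-5)])
E
```

```text
[ 0.32  0.47 -0.57  1.93  0.34  0.82 -0.79] 0.16741536821004702 [ 6.1901277  -5.01400089 10.82672749]
0.115945930086553 -103.91653827282374
t 17.82 tcp [0.5531 0.0103 0.0889] ya -20.63 F [ 6.2 -5.  10.8]
{"x":-0.10,"y":-0.41,"z":0.06,"roll":-0.06}
{"x":-0.08,"y":-0.75,"z":0.05,"roll":0.44}
{"x":-0.04,"y":-1.09,"z":0.05,"roll":0.94}
{"x":0.03,"y":-1.43,"z":0.04,"roll":1.44}
{"x":0.13,"y":-1.76,"z":0.04,"roll":1.94}
{"x":0.26,"y":-2.08,"z":0.03,"roll":2.44}
{"x":0.41,"y":-2.38,"z":0.03,"roll":2.94}
```

Emit:
arm_command([
  {"x": 0, "y": -0.17, "z": 0, "roll": 0.25},
  {"x": 0.01, "y": -0.34, "z": 0, "roll": 0.5},
  {"x": 0.02, "y": -0.51, "z": 0, "roll": 0.75},
  {"x": 0.04, "y": -0.68, "z": 0, "roll": 1},
  {"x": 0.07, "y": -0.85, "z": 0, "roll": 1.25},
  {"x": 0.11, "y": -1.02, "z": 0, "roll": 1.5},
  {"x": 0.16, "y": -1.18, "z": 0, "roll": 1.75},
  {"x": 0.22, "y": -1.34, "z": 0, "roll": 2},
])

```text
time_s: 18.82
ee_pos: [0.5095, 0.0323, 0.0886]
eef_rot: [[0.648, 0.761, 0.003], [0.761, -0.648, -0.001], [0.002, 0.003, -1.0]]
wrist_force: [-2.0, -4.6, 17.1]
width: 0.169
grasp_force: 30.0
```

Emit:
arm_command([
  {"x": 0, "y": -0.17, "z": 0, "roll": 0.25},
  {"x": 0.01, "y": -0.34, "z": 0, "roll": 0.5},
  {"x": 0.02, "y": -0.5, "z": 0, "roll": 0.75},
  {"x": 0.02, "y": -0.5, "z": 0, "roll": 0.75},
  {"x": 0.02, "y": -0.5, "z": 0, "roll": 0.75},
])

```text
time_s: 19.45
ee_pos: [0.4969, 0.0446, 0.0884]
eef_rot: [[0.74, 0.673, 0.001], [0.673, -0.74, 0.001], [0.001, -0.0, -1.0]]
wrist_force: [-5.0, 0.4, 20.4]
width: 0.167
grasp_force: 30.0
```

```bash
python3 - <<'E'
from h import *
o=bot.get_obs(); print(np.round(o["joints"],2),o["width"],o["wrist_force"])
p=o["ee_pos"][:2]-C; r=np.hypot(*p); a=np.degrees(np.arctan2(p[1],p[0])); print(r,a)
E
```

```text
[ 0.19  0.38 -0.49  2.05  0.25  0.77 -1.28] 0.16680441709346724 [-5.00767355  0.44395969 20.43733942]
0.11481771183053309 -137.05936974168804
```

Emit:
arm_command([
  {"x": 0, "y": 0, "z": 0, "roll": 0},
  {"x": 0, "y": 0, "z": 0, "roll": 0},
  {"x": 0, "y": 0, "z": -0.5, "roll": 0},
  {"x": 0, "y": 0, "z": -1.5, "roll": 0},
  {"x": 0, "y": 0, "z": -3, "roll": 0},
  {"x": 0, "y": 0, "z": -4, "roll": 0},
  {"x": 0, "y": 0, "z": -4, "roll": 0},
], grip=0.6)

```text
time_s: 20.32
ee_pos: [0.4988, 0.043, 0.2096]
eef_rot: [[0.74, 0.672, 0.005], [0.672, -0.74, 0.0], [0.004, 0.003, -1.0]]
wrist_force: [0.7, -0.0, -0.3]
width: 0.602
grasp_force: 0.0
```

```bash
python3 - <<'E'
from h import *
for n in ('top','scene'):
  im,d=bot.snapshot(n); save("a_"+n,im)
  P=np.array([r['point'] for r in bot.place_of(n,'post_0') if r['score']>.4]); print("posts",P.round(3).tolist())
  print("ang",np.round(np.degrees(np.arctan2(P[:,1]-C[1],P[:,0]-C[0])),1))
  for l in('t_pocket','load_place'): print(l,[(round(r['score'],2),np.round(r['point'],3).tolist()) for r in bot.place_of(n,l)][:2])
G=np.array([.4235,-.2825,.056])
print(np.round(bot.get_obs()["joints"],2))
plan([(*G[:2],.2,-40),(*G[:2],.16,-40)])
E
```

```text
posts [[0.672, 0.202, 0.12], [0.49, 0.046, 0.122], [0.507, 0.208, 0.12]]
ang [  41.  -139.8  131.2]
t_pocket [(0.86, [0.495, 0.13, 0.066]), (0.29, [0.431, -0.416, 0.003])]
load_place [(0.8, [0.492, 0.127, 0.066])]
posts [[0.505, 0.213, 0.124], [0.49, 0.046, 0.123]]
ang [ 130. -140.]
t_pocket [(0.98, [0.496, 0.127, 0.061])]
load_place [(0.89, [0.5, 0.127, 0.066]), (0.5, [0.503, 0.213, 0.121])]
[ 0.25  0.23 -0.53  1.93  0.13  1.02 -1.17]
t 20.73 tcp [0.4966 0.0426 0.2059] ya -47.71 F [-1.   0.7 -0.6]
{"x":-9.10,"y":6.38,"z":0.20,"roll":-0.77}
{"x":-9.09,"y":6.38,"z":1.53,"roll":-0.77}
```

The table has clicked to theta 0: the posts are at ±45° about the pointer axis and the T pocket is at load_place. Next I'll get the stand's yaw from the slope plane.

```bash
python3 - <<'E'
from h import *
rng=np.random.default_rng(0)
for n in ("scene","top"):
    P=np.load(n+"_st.npy"); best=None
    for _ in range(3000):
        a,b,c=P[rng.choice(len(P),3,False)]; v=np.cross(b-a,c-a); L=np.linalg.norm(v)
        if L<1e-6: continue
        v/=L; v*=np.sign(v[2])
        if not 28<np.degrees(np.arccos(v[2]))<42: continue
        m=abs((P-a)@v)<.0025
        if best is None or m.sum()>best.sum(): best=m
    Q=P[best]; v=np.linalg.svd(Q-Q.mean(0))[2][2]; v*=np.sign(v[2])
    print(n,len(P),len(Q),"tilt",np.degrees(np.arccos(v[2])),"uphill",np.degrees(np.arctan2(-v[1],-v[0])),Q.mean(0))
    m=(P-Q.mean(0))@v>.026; T=P[m]; print("rib",len(T),T.mean(0).round(4))
    # rib long axis
    w=np.linalg.svd(T[:,:2]-T[:,:2].mean(0))[2][0]; print("rib axis",np.degrees(np.arctan2(w[1],w[0])))
E
```

```text
scene 667 330 tilt 34.657603987021 uphill 55.01018748397731 [ 0.45233    -0.22473743  0.05643105]
rib 78 [ 0.4232 -0.2779  0.0582]
rib axis 144.74036812685713
top 632 272 tilt 33.5631875483732 uphill 55.321132082588846 [ 0.45186864 -0.22489984  0.05432184]
rib 56 [ 0.421  -0.2803  0.0583]
rib axis 141.54661562259616
```

Emit:
arm_command([
  {"x": -1.5, "y": 1.0, "z": 0, "roll": 0},
  {"x": -3, "y": 2.1, "z": 0, "roll": 0},
  {"x": -4.5, "y": 3.1, "z": 0, "roll": 0},
  {"x": -6, "y": 4.2, "z": 0, "roll": 0},
  {"x": -7.4, "y": 5.2, "z": 0, "roll": 0},
  {"x": -8.5, "y": 6, "z": 0.1, "roll": -0.5},
  {"x": -9.1, "y": 6.38, "z": 0.2, "roll": -1},
  {"x": -9.1, "y": 6.38, "z": 0.2, "roll": -1.5},
], grip=1)

```text
time_s: 21.72
ee_pos: [0.4226, -0.2845, 0.1997]
eef_rot: [[0.541, 0.841, -0.002], [0.841, -0.541, 0.0], [-0.0, -0.002, -1.0]]
wrist_force: [0.9, 0.5, 0.4]
width: 1.002
grasp_force: 0.0
```

Emit:
arm_command([
  {"x": 0.09, "y": -0.04, "z": 1, "roll": 0.2},
  {"x": 0.09, "y": -0.04, "z": 2.2, "roll": 0.2},
  {"x": 0.09, "y": -0.04, "z": 3.4, "roll": 0.2},
  {"x": 0.09, "y": -0.04, "z": 4.3, "roll": 0.2},
  {"x": 0.09, "y": -0.04, "z": 4.9, "roll": 0.2},
  {"x": 0.09, "y": -0.04, "z": 5.25, "roll": 0.2},
  {"x": 0.09, "y": -0.04, "z": 5.25, "roll": 0.2},
  {"x": 0.09, "y": -0.04, "z": 5.25, "roll": 0.2},
])

```text
time_s: 22.72
ee_pos: [0.4249, -0.2799, 0.0438]
eef_rot: [[0.57, 0.822, 0.001], [0.822, -0.57, -0.001], [0.0, 0.001, -1.0]]
wrist_force: [0.2, -0.5, -0.9]
width: 0.997
grasp_force: 0.0
```

Emit:
arm_command([
  {"x": 0, "y": 0, "z": 0, "roll": 0},
  {"x": 0, "y": 0, "z": 0, "roll": 0},
  {"x": 0, "y": 0, "z": 0, "roll": 0},
  {"x": 0, "y": 0, "z": 0, "roll": 0},
  {"x": 0, "y": 0, "z": 0, "roll": 0},
  {"x": 0, "y": 0, "z": 0, "roll": 0},
], grip=0)

```text
time_s: 23.48
ee_pos: [0.4244, -0.2797, 0.0431]
eef_rot: [[0.57, 0.822, -0.0], [0.822, -0.57, 0.0], [0.0, -0.0, -1.0]]
wrist_force: [0.3, -0.4, 0.2]
width: 0.356
grasp_force: 0.0
```

```bash
python3 - <<'E'
from h import *
q=[]
for n in ('top','scene'):
  im,d=bot.snapshot(n); u=proj(n,[[.424,-.28,.05]])[0].astype(int); o=im[u[1]-40:u[1]+40,u[0]-40:u[0]+40]; q.append(cv2.resize(o,(400,400),interpolation=cv2.INTER_CUBIC))
  for l in ('gauge_grip','t_gauge'): print(n,l,[(round(r['score'],2),np.round(r['point'],3).tolist()) for r in bot.place_of(n,l)][:3])
save("g1",np.hstack(q)); o=bot.get_obs(); print(o["width"],o["grasp_force"],o["wrist_force"])
E
```

```text
top gauge_grip []
top t_gauge [(0.54, [0.506, 0.208, 0.122]), (0.42, [0.578, 0.121, 0.063])]
scene gauge_grip [(0.52, [0.426, -0.282, 0.053])]
scene t_gauge [(0.53, [0.438, -0.26, 0.03])]
0.08308963557506269 0.0 [ 0.4856408  -0.16345689  0.58227898]
```

View pics/g1.png

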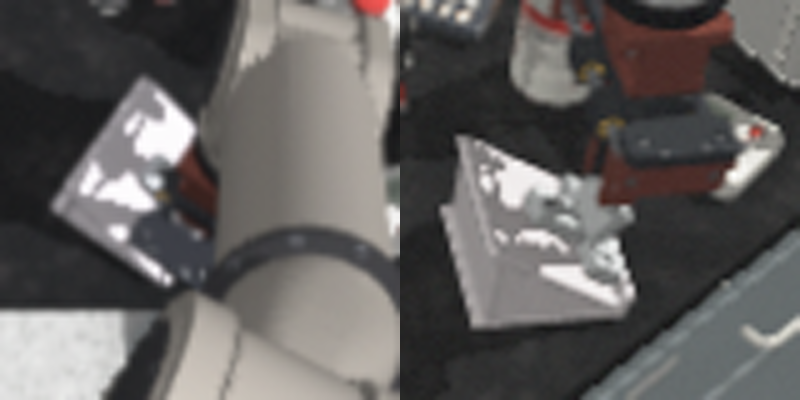

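```bash
python3 - <<'E'
from h import *
u=np.array([.571,.821]); v=np.array([-.821,.571]); G=np.array([.4244,-.2797])
for n in ('scene','top'):
  im,d=bot.snapshot(n); d0=np.load(n+"0.npy"); P=cloud(n,d)
  m=(d>0)&(d0-d>.006)&(P[...,2]<.125)&(np.hypot(P[...,0]-G[0],P[...,1]-G[1])<.11)
  Q=P[m]; px=im[m]
  for lo in np.arange(.03,.125,.01):
    k=(Q[:,2]>=lo)&(Q[:,2]<lo+.01)
    if k.sum()>2:
      w=Q[k][:,:2]-G; a=w@u; b=w@v; print(n,round(lo,3),k.sum(),"u",a.min().round(3),np.median(a).round(3),a.max().round(3),"v",b.min().round(3),b.max().round(3),px[k].mean(0).round())
print(bot.get_obs()["width"])
E
```

```text
scene 0.03 6 u 0.0 0.021 0.088 v -0.041 0.033 [182. 181. 180.]
scene 0.04 6 u 0.015 0.026 0.047 v 0.004 0.04 [122. 123. 122.]
scene 0.05 8 u 0.05 0.059 0.088 v -0.028 0.049 [186. 182. 182.]
scene 0.06 9 u -0.004 0.01 0.066 v -0.008 0.028 [117. 108. 106.]
scene 0.07 17 u 0.005 0.011 0.087 v -0.043 0.026 [84. 65. 62.]
scene 0.08 11 u 0.007 0.012 0.012 v -0.01 0.013 [68. 45. 42.]
scene 0.09 12 u 0.006 0.011 0.014 v -0.015 0.012 [69. 46. 41.]
scene 0.1 13 u 0.007 0.012 0.013 v -0.01 0.016 [67. 46. 42.]
scene 0.11 4 u 0.011 0.011 0.013 v -0.006 0.013 [66. 47. 44.]
top 0.04 15 u 0.032 0.042 0.057 v -0.041 0.06 [197. 192. 196.]
top 0.05 22 u 0.008 0.058 0.071 v -0.04 0.054 [186. 184. 188.]
top 0.06 18 u -0.005 0.071 0.081 v -0.045 0.054 [180. 177. 181.]
top 0.07 9 u 0.075 0.083 0.087 v -0.023 0.038 [148. 144. 149.]
0.016396797544720572
```

The fingers closed at about z 0.068, not 0.043, as the depth images show. So the real fingertips sit about 26 mm above the reported TCP, which also explains why the first push passed over the post. I'll open, go 27 mm lower and grip again.

Emit:
arm_command([
  {"x": 0, "y": 0, "z": -0.5, "roll": 0},
  {"x": 0, "y": 0, "z": -0.5, "roll": 0},
  {"x": 0, "y": 0, "z": -0.5, "roll": 0},
  {"x": 0, "y": 0, "z": -0.5, "roll": 0},
  {"x": 0, "y": 0, "z": 0, "roll": 0},
  {"x": 0, "y": 0, "z": 0.4, "roll": 0},
  {"x": 0, "y": 0, "z": 0.7, "roll": 0},
  {"x": 0, "y": 0, "z": 0.9, "roll": 0},
], grip=1)

```text
time_s: 24.88
ee_pos: [0.424, -0.2794, 0.0152]
eef_rot: [[0.569, 0.822, -0.001], [0.822, -0.569, 0.001], [-0.0, -0.001, -1.0]]
wrist_force: [0.5, 0.4, -0.6]
width: 0.886
grasp_force: 0.0
```

Emit:
arm_command([
  {"x": 0, "y": 0, "z": 0, "roll": 0},
  {"x": 0, "y": 0, "z": 0, "roll": 0},
  {"x": 0, "y": 0, "z": 0, "roll": 0},
  {"x": 0, "y": 0, "z": 0, "roll": 0},
  {"x": 0, "y": 0, "z": 0, "roll": 0},
  {"x": 0, "y": 0, "z": 0, "roll": 0},
], grip=0)

```text
time_s: 25.62
ee_pos: [0.4246, -0.2799, 0.0164]
eef_rot: [[0.57, 0.822, 0.0], [0.822, -0.57, -0.0], [0.0, 0.001, -1.0]]
wrist_force: [-0.4, -0.6, 3.9]
width: 0.504
grasp_force: 30.0
```

The rib is gripped at 44 mm. I'll lift it and take it to the free bench between the stand and the table, where I can level it by pivoting it on its crossbar edge.

Emit:
arm_command([
  {"x": 0, "y": 0, "z": -0.5, "roll": 0},
  {"x": 0, "y": 0, "z": -1.5, "roll": 0},
  {"x": 0, "y": 0, "z": -3, "roll": 0},
  {"x": 0, "y": 0, "z": -4.2, "roll": 0},
  {"x": 1.0, "y": -0.3, "z": -4.2, "roll": 0.5},
  {"x": 2.2, "y": -0.7, "z": -4.2, "roll": 1.2},
  {"x": 3.4, "y": -1.1, "z": -4.2, "roll": 2},
  {"x": 4.6, "y": -1.5, "z": -4.2, "roll": 3},
])

```text
time_s: 26.62
ee_pos: [0.4659, -0.1394, 0.1429]
eef_rot: [[0.907, 0.422, 0.0], [0.422, -0.907, -0.0], [0.0, 0.0, -1.0]]
wrist_force: [0.2, -0.4, -1.0]
width: 0.5
grasp_force: 30.0
```

```bash
python3 - <<'E'
from h import *
o=bot.get_obs(); print(np.round(o["joints"],2),o["width"],o["grasp_force"])
plan([(.48,-.09,.14,-94.6),(.48,-.09,.01,-94.6)])
E
```

```text
[ 0.44  0.26 -0.32  2.04  0.11  0.86 -1.08] 0.4995479546214227 29.986741840839386
t 26.62 tcp [ 0.4659 -0.1394  0.1429] ya -65.03 F [ 0.2 -0.4 -1. ]
{"x":1.12,"y":-1.30,"z":0.10,"roll":2.96}
{"x":1.12,"y":-1.30,"z":4.43,"roll":2.96}
```

Emit:
arm_command([
  {"x": 0.4, "y": -0.4, "z": 0, "roll": 1},
  {"x": 0.8, "y": -0.9, "z": 0, "roll": 2},
  {"x": 1.12, "y": -1.3, "z": 1, "roll": 2.96},
  {"x": 1.12, "y": -1.3, "z": 2.2, "roll": 2.96},
  {"x": 1.12, "y": -1.3, "z": 3.3, "roll": 2.96},
  {"x": 1.12, "y": -1.3, "z": 4.0, "roll": 2.96},
  {"x": 1.12, "y": -1.3, "z": 4.3, "roll": 2.96},
  {"x": 1.12, "y": -1.3, "z": 4.3, "roll": 2.96},
])

```text
time_s: 27.62
ee_pos: [0.4796, -0.091, 0.0133]
eef_rot: [[0.997, -0.075, -0.0], [-0.075, -0.997, 0.0], [-0.001, -0.0, -1.0]]
wrist_force: [0.3, -0.4, -1.3]
width: 0.497
grasp_force: 30.0
```

Emit:
arm_command([
  {"x": 0, "y": 0, "z": 0.15, "roll": 0},
  {"x": 0, "y": 0, "z": 0.3, "roll": 0},
  {"x": 0, "y": 0, "z": 0.4, "roll": 0},
  {"x": 0, "y": 0, "z": 0.4, "roll": 0},
])

```text
time_s: 28.12
ee_pos: [0.482, -0.0913, 0.0033]
eef_rot: [[0.997, -0.076, 0.004], [-0.076, -0.997, -0.001], [0.004, 0.001, -1.0]]
wrist_force: [-2.3, -0.7, 18.6]
width: 0.496
grasp_force: 30.0
```

Emit:
arm_command([
  {"x": 0.15, "y": 0, "z": 0, "roll": 0},
  {"x": 0.3, "y": 0, "z": 0.02, "roll": 0},
  {"x": 0.45, "y": 0, "z": 0.05, "roll": 0},
  {"x": 0.6, "y": 0, "z": 0.11, "roll": 0},
  {"x": 0.72, "y": 0, "z": 0.18, "roll": 0},
  {"x": 0.85, "y": 0, "z": 0.25, "roll": 0},
  {"x": 0.85, "y": 0, "z": 0.27, "roll": 0},
])

```text
time_s: 29.0
ee_pos: [0.5048, -0.0931, -0.0063]
eef_rot: [[0.997, -0.076, -0.001], [-0.076, -0.997, -0.0], [-0.001, 0.0, -1.0]]
wrist_force: [-3.6, -0.9, 10.5]
width: 0.5
grasp_force: 30.0
```

```bash
python3 - <<'E'
from h import *
q=[]
for n,c in (('top',[.5,-.09,.02]),('scene',[.5,-.09,.03])):
  im,d=bot.snapshot(n); u=proj(n,[c])[0].astype(int); o=im[u[1]-40:u[1]+40,u[0]-40:u[0]+40]; q.append(cv2.resize(o,(400,400),interpolation=cv2.INTER_CUBIC))
  for l in ('gauge_grip','t_gauge'): print(n,l,[(round(r['score'],2),np.round(r['point'],3).tolist()) for r in bot.place_of(n,l)][:3])
save("g2",np.hstack(q)); o=bot.get_obs(); print(o["ee_pos"],o["width"],o["grasp_force"],o["wrist_force"])
E
```

```text
top gauge_grip [(0.19, [0.592, 0.203, 0.134])]
top t_gauge []
scene gauge_grip [(0.79, [0.496, -0.093, 0.034])]
scene t_gauge [(0.79, [0.509, -0.093, 0.006])]
[ 0.50480111 -0.0930849  -0.00625231] 0.49934585865716524 29.99855250120163 [-3.2206973  -0.11548889  8.08135709]
```

View pics/g2.png

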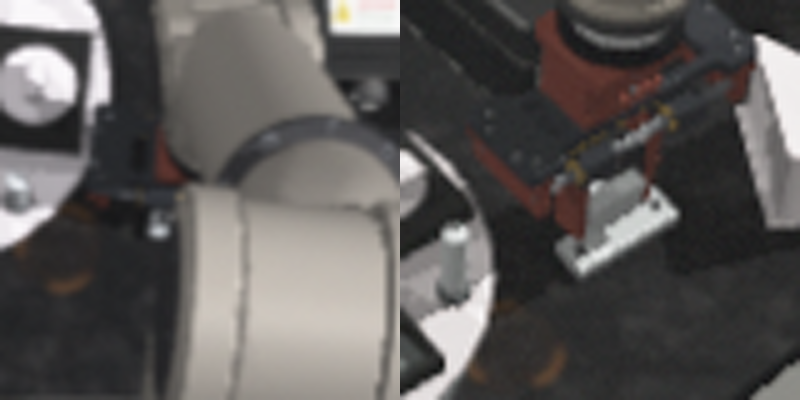

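The gauge now stands flat on the bench: crossbar at about (620,240) with the rib upright, grip point at z 0.034. I'll regrip it across the rib's 14 mm so its x is centred too; y is already centred.

Emit:
arm_command([
  {"x": 0, "y": 0, "z": 0, "roll": 0},
  {"x": 0, "y": 0, "z": 0, "roll": 0},
  {"x": 0, "y": 0, "z": -0.8, "roll": 0},
  {"x": 0, "y": 0, "z": -1.8, "roll": 0},
  {"x": 0, "y": 0, "z": -1.9, "roll": -1},
  {"x": 0, "y": 0, "z": -1.9, "roll": -2},
  {"x": 0, "y": 0, "z": -1.9, "roll": -3},
  {"x": 0, "y": 0, "z": -1.9, "roll": -4},
], grip=0.75)

```text
time_s: 30.3
ee_pos: [0.5053, -0.093, 0.0501]
eef_rot: [[0.809, 0.588, 0.0], [0.588, -0.809, -0.0], [0.0, 0.0, -1.0]]
wrist_force: [0.8, -0.3, 0.9]
width: 0.751
grasp_force: 0.0
```

Emit:
arm_command([
  {"x": 0, "y": 0, "z": 0, "roll": -1},
  {"x": 0, "y": 0, "z": 0, "roll": -2},
  {"x": 0, "y": 0, "z": 0, "roll": -3},
  {"x": 0, "y": 0, "z": 0, "roll": -4},
  {"x": 0, "y": 0, "z": 0, "roll": -5},
  {"x": 0, "y": 0, "z": 0, "roll": -5},
])

```text
time_s: 31.05
ee_pos: [0.5051, -0.0931, 0.0499]
eef_rot: [[0.077, 0.997, -0.0], [0.997, -0.077, 0.001], [0.001, -0.0, -1.0]]
wrist_force: [-0.6, -0.2, 0.5]
width: 0.754
grasp_force: 0.0
```

```bash
python3 - <<'E'
from h import *
for n in ('scene','top'):
  im,d=bot.snapshot(n)
  for l in ('gauge_grip','t_gauge'): print(n,l,[(round(r['score'],2),np.round(r['point'],3).tolist()) for r in bot.place_of(n,l)][:2])
plan([(.5048,-.0931,-.003,-4.6)]); print(np.round(bot.get_obs()["joints"],2))
E
```

```text
scene gauge_grip [(0.51, [0.498, -0.094, 0.032])]
scene t_gauge [(0.58, [0.509, -0.092, -0.001]), (0.16, [0.587, 0.209, 0.066])]
top gauge_grip []
top t_gauge []
t 31.35 tcp [ 0.5052 -0.0929  0.0501] ya -4.4 F [-0.3 -0.2  0.9]
{"x":-0.01,"y":-0.01,"z":1.77,"roll":0.02}
[ 0.56  0.49 -0.61  2.03  0.41  0.74 -0.39]
```

Emit:
arm_command([
  {"x": 0, "y": -0.2, "z": 0.6, "roll": 0},
  {"x": 0, "y": -0.2, "z": 1.2, "roll": 0},
  {"x": 0, "y": -0.2, "z": 1.6, "roll": 0},
  {"x": 0, "y": -0.2, "z": 1.77, "roll": 0},
  {"x": 0, "y": -0.2, "z": 1.77, "roll": 0},
])

```text
time_s: 31.98
ee_pos: [0.4992, -0.0923, -0.0033]
eef_rot: [[0.075, 0.997, -0.0], [0.997, -0.075, 0.0], [0.0, -0.0, -1.0]]
wrist_force: [-0.2, -0.1, -0.0]
width: 0.75
grasp_force: 0.0
```

Emit:
arm_command([
  {"x": 0, "y": 0, "z": 0, "roll": 0},
  {"x": 0, "y": 0, "z": 0, "roll": 0},
  {"x": 0, "y": 0, "z": 0, "roll": 0},
  {"x": 0, "y": 0, "z": 0, "roll": 0},
  {"x": 0, "y": 0, "z": 0, "roll": 0},
  {"x": 0, "y": 0, "z": 0, "roll": 0},
  {"x": 0, "y": 0, "z": 0, "roll": 0},
], grip=0)

```text
time_s: 32.85
ee_pos: [0.4994, -0.0925, -0.003]
eef_rot: [[0.075, 0.997, 0.0], [0.997, -0.075, -0.0], [0.0, 0.0, -1.0]]
wrist_force: [0.9, -0.3, 0.5]
width: 0.153
grasp_force: 30.0
```

Emit:
arm_command([
  {"x": 0, "y": 0, "z": -0.5, "roll": 0},
  {"x": 0, "y": 0, "z": -1.5, "roll": 0},
  {"x": 0, "y": 0, "z": -3, "roll": 0},
  {"x": 0, "y": 0, "z": -4, "roll": 0},
  {"x": -1, "y": 0, "z": -4.5, "roll": 0},
  {"x": -2, "y": 0, "z": -4.5, "roll": 0},
  {"x": -3, "y": 0, "z": -4.5, "roll": 0},
])

```text
time_s: 33.72
ee_pos: [0.492, -0.1831, 0.133]
eef_rot: [[0.075, 0.997, 0.0], [0.997, -0.075, -0.0], [-0.0, 0.0, -1.0]]
wrist_force: [0.4, 0.4, -1.7]
width: 0.159
grasp_force: 30.0
```

```bash
python3 - <<'E'
from h import *
A={}
for k in range(2):
 for n in ('scene','top'):
  im,d=bot.snapshot(n)
  if k==0: save("h_"+n,im)
  for l in ('gauge_grip','t_gauge','t_pocket','load_place','reading_place','table_top','indexer'):
    r=[r for r in bot.place_of(n,l) if r['score']>.3][:1]
    if r: A.setdefault(l+" "+n,[]).append(r[0]['point'])
  P=np.array([r['point'] for r in bot.place_of(n,'post_0') if r['score']>.4]); print(n,P.round(3).tolist())
for l in A: print(l,np.round(A[l],4).tolist())
o=bot.get_obs(); print(o["width"],o["grasp_force"],o["ee_pos"],np.round(o["joints"],2))
E
```

```text
scene [[0.506, 0.214, 0.122], [0.49, 0.047, 0.121], [0.656, 0.031, 0.12]]
top [[0.659, 0.031, 0.121], [0.507, 0.211, 0.117], [0.492, 0.047, 0.118]]
scene [[0.488, 0.046, 0.122], [0.654, 0.03, 0.121], [0.506, 0.21, 0.12]]
top [[0.656, 0.034, 0.12], [0.509, 0.211, 0.121], [0.672, 0.199, 0.12], [0.49, 0.046, 0.119]]
gauge_grip scene [[0.4889, -0.1819, 0.1655], [0.4892, -0.1821, 0.1665]]
t_gauge scene [[0.501, -0.1847, 0.1353], [0.5014, -0.1838, 0.135]]
t_pocket scene [[0.4946, 0.127, 0.0649], [0.4937, 0.1299, 0.0643]]
load_place scene [[0.4995, 0.1277, 0.0642], [0.4974, 0.1256, 0.0656]]
reading_place scene [[0.5857, 0.2125, 0.0651], [0.5859, 0.2111, 0.0669]]
table_top scene [[0.5815, 0.1236, 0.0638], [0.5827, 0.1246, 0.0614]]
indexer scene [[0.5829, 0.1209, 0.001], [0.5852, 0.122, 0.0]]
gauge_grip top [[0.4938, -0.1815, 0.1712], [0.493, -0.1866, 0.1696]]
t_gauge top [[0.5037, -0.1809, 0.1336], [0.5013, -0.1825, 0.1362]]
t_pocket top [[0.4937, 0.1262, 0.0651], [0.4944, 0.1255, 0.0675]]
load_place top [[0.4931, 0.1273, 0.0672], [0.4934, 0.1297, 0.0654]]
reading_place top [[0.5863, 0.2135, 0.0637], [0.5863, 0.213, 0.0635]]
table_top top [[0.5785, 0.1184, 0.0602], [0.5787, 0.1184, 0.0595]]
indexer top [[0.5804, 0.1224, -0.0039], [0.5793, 0.1252, -0.0029]]
0.15919865892471466 29.999762177467346 [ 0.49239468 -0.18223095  0.13196349] [ 0.77  0.39 -0.66  1.95  0.3   0.91 -0.11]
```

```bash
python3 - <<'E'
from h import *
plan([(.4862,.129,.155,-4.75),(.4862,.129,.09,-4.75),(.4862,.129,.062,-4.75)])
E
```

```text
t 35.52 tcp [ 0.4924 -0.1822  0.132 ] ya -4.32 F [-0.2 -0.5 -1.7]
{"x":10.33,"y":-0.99,"z":-0.77,"roll":0.04}
{"x":10.33,"y":-0.99,"z":1.40,"roll":0.04}
{"x":10.33,"y":-0.99,"z":2.33,"roll":0.04}
```

Emit:
arm_command([
  {"x": 1.4, "y": -0.1, "z": -0.6, "roll": 0.04},
  {"x": 3, "y": -0.3, "z": -0.8, "roll": 0.04},
  {"x": 4.6, "y": -0.45, "z": -0.8, "roll": 0.04},
  {"x": 6.2, "y": -0.6, "z": -0.8, "roll": 0.04},
  {"x": 7.8, "y": -0.75, "z": -0.8, "roll": 0.04},
  {"x": 9.3, "y": -0.9, "z": -0.8, "roll": 0.04},
  {"x": 10.33, "y": -0.99, "z": -0.8, "roll": 0.04},
  {"x": 10.33, "y": -0.99, "z": -0.3, "roll": 0.04},
])

```text
time_s: 36.52
ee_pos: [0.4868, 0.1324, 0.1419]
eef_rot: [[0.078, 0.997, 0.003], [0.997, -0.078, 0.002], [0.002, 0.003, -1.0]]
wrist_force: [-0.2, 0.2, -2.0]
width: 0.159
grasp_force: 30.0
```

Emit:
arm_command([
  {"x": 0, "y": 0, "z": 0.6, "roll": 0},
  {"x": 0, "y": 0, "z": 1.3, "roll": 0},
  {"x": 0, "y": 0, "z": 1.7, "roll": 0},
  {"x": 0, "y": 0, "z": 1.7, "roll": 0},
])

```text
time_s: 37.02
ee_pos: [0.4854, 0.1278, 0.0887]
eef_rot: [[0.083, 0.997, -0.002], [0.997, -0.083, -0.001], [-0.001, -0.002, -1.0]]
wrist_force: [0.4, 0.1, -1.7]
width: 0.158
grasp_force: 30.0
```

```bash
python3 - <<'E'
from h import *
q=[]
for n in ('top','scene'):
  im,d=bot.snapshot(n); u=proj(n,[[.49,.13,.085]])[0].astype(int); o=im[u[1]-30:u[1]+30,u[0]-30:u[0]+30]; q.append(cv2.resize(o,(400,400),interpolation=cv2.INTER_CUBIC))
  for l in ('gauge_grip','t_gauge','t_pocket'): print(n,l,[(round(r['score'],2),np.round(r['point'],3).tolist()) for r in bot.place_of(n,l)][:2])
save("i1",np.hstack(q))
plan([(.4862,.129,.072,-4.75),(.4862,.129,.062,-4.75)])
E
```

```text
top gauge_grip [(0.64, [0.488, 0.127, 0.128])]
top t_gauge [(0.41, [0.505, 0.213, 0.119]), (0.4, [0.496, 0.128, 0.092])]
top t_pocket [(0.66, [0.497, 0.126, 0.067])]
scene gauge_grip [(0.72, [0.483, 0.129, 0.128]), (0.36, [0.488, 0.048, 0.12])]
scene t_gauge [(0.7, [0.496, 0.126, 0.095]), (0.2, [0.589, 0.211, 0.068])]
scene t_pocket [(0.88, [0.494, 0.128, 0.063])]
t 37.42 tcp [0.4864 0.1291 0.0904] ya -4.73 F [ 0.6 -0.2 -2.6]
{"x":-0.00,"y":-0.01,"z":0.61,"roll":0.00}
{"x":-0.00,"y":-0.01,"z":0.95,"roll":0.00}
```

View pics/i1.png

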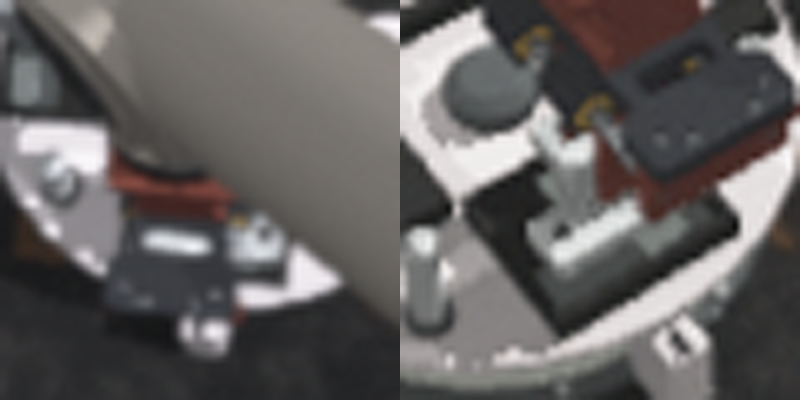

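The gauge (crossbar at about (590,240)) sits over the pocket. The networks put t_gauge and t_pocket at the same xy, so I'll lower it.

Emit:
arm_command([
  {"x": 0, "y": 0, "z": 0.3, "roll": 0},
  {"x": 0, "y": 0, "z": 0.45, "roll": 0},
  {"x": 0, "y": 0, "z": 0.55, "roll": 0},
  {"x": 0, "y": 0, "z": 0.65, "roll": 0},
  {"x": 0, "y": 0, "z": 0.65, "roll": 0},
])

```text
time_s: 38.05
ee_pos: [0.486, 0.129, 0.0702]
eef_rot: [[0.082, 0.997, -0.0], [0.997, -0.082, -0.0], [-0.0, -0.0, -1.0]]
wrist_force: [-0.1, -0.2, -1.4]
width: 0.16
grasp_force: 30.0
```

Emit:
arm_command([
  {"x": 0, "y": 0, "z": 0.1, "roll": 0},
  {"x": 0, "y": 0, "z": 0.2, "roll": 0},
  {"x": 0, "y": 0, "z": 0.28, "roll": 0},
  {"x": 0, "y": 0, "z": 0.35, "roll": 0},
  {"x": 0, "y": 0, "z": 0.35, "roll": 0},
])

```text
time_s: 38.67
ee_pos: [0.4863, 0.1295, 0.0625]
eef_rot: [[0.082, 0.997, 0.001], [0.997, -0.082, -0.002], [-0.002, 0.001, -1.0]]
wrist_force: [-10.1, -4.5, 30.3]
width: 0.155
grasp_force: 30.0
```

Emit:
arm_command([
  {"x": 0, "y": 0, "z": 0.3, "roll": 0},
  {"x": 0, "y": 0, "z": 0.3, "roll": 0},
  {"x": 0, "y": 0, "z": 0.3, "roll": 0},
  {"x": 0, "y": 0, "z": -0.6, "roll": 0},
  {"x": 0, "y": 0, "z": -1.8, "roll": 0},
  {"x": 0, "y": 0, "z": -3.2, "roll": 0},
  {"x": -1.5, "y": 1, "z": -4, "roll": -0.5},
  {"x": -2.6, "y": 2.3, "z": -4, "roll": -1.2},
], grip=0.4)

```text
time_s: 39.67
ee_pos: [0.5505, 0.0445, 0.1828]
eef_rot: [[-0.131, 0.991, 0.005], [0.991, 0.131, -0.001], [-0.002, 0.005, -1.0]]
wrist_force: [0.4, 0.6, 0.4]
width: 0.398
grasp_force: 0.0
```

```bash
python3 - <<'E'
from h import *
q=[]
for n in ('scene','top'):
  im,d=bot.snapshot(n); P=cloud(n,d); u=proj(n,[[.5,.13,.08]])[0].astype(int); o=im[u[1]-32:u[1]+32,u[0]-32:u[0]+32]; q.append(cv2.resize(o,(400,400),interpolation=cv2.INTER_CUBIC))
  for l in ('gauge_grip','t_gauge','t_pocket','post_0'): print(n,l,[(round(r['score'],2),np.round(r['point'],3).tolist()) for r in bot.place_of(n,l)][:4])
  a=np.radians(-4.75); ex=np.array([np.cos(a),np.sin(a)]); ey=np.array([-ex[1],ex[0]]); w=P[...,:2]-[.4955,.1287]; x=w@ex; y=w@ey; ok=d>0
  for nm,m in (("rib",(abs(x+.009)<.005)&(abs(y)<.018)),("bar+",(abs(x+.022)<.004)&(y>.025)&(y<.038)),("bar-",(abs(x+.022)<.004)&(y<-.025)&(y>-.038)),("stem",(x>.008)&(x<.03)&(abs(y)<.01))):
    print(nm,(m&ok).sum(),np.median(P[m&ok][:,2]) if (m&ok).any() else None)
save("j1",np.hstack(q)); plan([(.657,.032,.16,40.2),(.657,.032,.055,40.2)]); print(np.round(bot.get_obs()["joints"],2))
E
```

```text
scene gauge_grip [(0.83, [0.482, 0.128, 0.098])]
scene t_gauge [(0.8, [0.496, 0.129, 0.069])]
scene t_pocket [(0.75, [0.495, 0.129, 0.064])]
scene post_0 [(0.83, [0.503, 0.212, 0.123]), (0.63, [0.658, 0.029, 0.121]), (0.6, [0.49, 0.045, 0.122])]
rib 90 0.09562061929094051
bar+ 19 0.0760116183972175
bar- 15 0.07714139087856257
stem 51 0.07685491686974869
top gauge_grip [(0.73, [0.585, 0.212, 0.068]), (0.71, [0.485, 0.127, 0.105])]
top t_gauge [(0.54, [0.497, 0.13, 0.065])]
top t_pocket [(0.72, [0.494, 0.129, 0.069]), (0.52, [0.59, 0.21, 0.063])]
top post_0 [(0.67, [0.672, 0.201, 0.117]), (0.65, [0.507, 0.208, 0.121]), (0.62, [0.492, 0.045, 0.12])]
rib 33 0.10506423166735294
bar+ 12 0.07227546079217365
bar- 11 0.0710623175649921
stem 32 0.07690613286227604
t 40.17 tcp [0.5479 0.0467 0.18  ] ya 7.38 F [-0.1  0.7 -0.1]
{"x":-0.95,"y":3.54,"z":0.67,"roll":-3.28}
{"x":-0.95,"y":3.54,"z":4.17,"roll":-3.28}
[ 0.43  0.4  -0.79  1.84  0.33  1.04 -0.36]
```

View pics/j1.png

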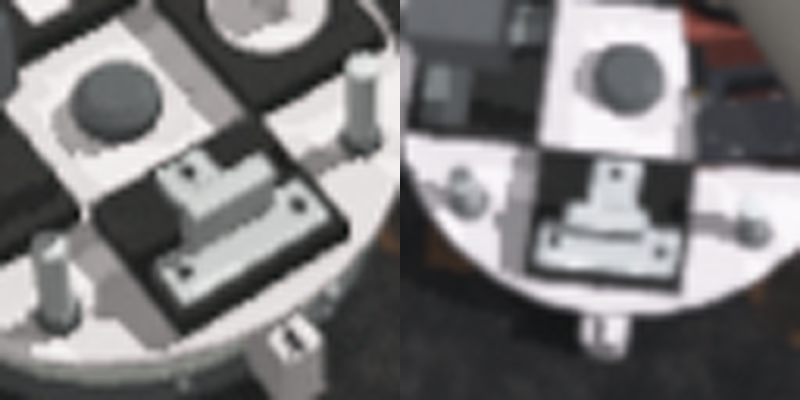

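The gauge sits level, its top at z 0.076 to 0.077, flush in the pocket: crossbar at (245,245) left and (600,250) right. Now the table needs a quarter turn clockwise, pinching the post at -50°.

Emit:
arm_command([
  {"x": -0.3, "y": 1, "z": 0, "roll": -1},
  {"x": -0.6, "y": 2.3, "z": 0.2, "roll": -2},
  {"x": -0.95, "y": 3.5, "z": 0.6, "roll": -3},
  {"x": -0.95, "y": 3.54, "z": 1, "roll": -3.28},
  {"x": -0.95, "y": 3.54, "z": 2, "roll": -3.28},
  {"x": -0.95, "y": 3.54, "z": 3.2, "roll": -3.28},
  {"x": -0.95, "y": 3.54, "z": 4, "roll": -3.28},
  {"x": -0.95, "y": 3.54, "z": 4.1, "roll": -3.28},
], grip=0.6)

```text
time_s: 41.18
ee_pos: [0.6558, 0.0309, 0.0554]
eef_rot: [[-0.644, 0.765, -0.003], [0.765, 0.644, -0.0], [0.002, -0.003, -1.0]]
wrist_force: [-0.6, 0.0, 0.5]
width: 0.598
grasp_force: 0.0
```

Emit:
arm_command([
  {"x": 0, "y": 0, "z": 0, "roll": 0},
  {"x": 0, "y": 0, "z": 0, "roll": 0},
  {"x": 0, "y": 0, "z": 0, "roll": 0},
  {"x": 0, "y": 0, "z": 0, "roll": 0},
  {"x": 0, "y": 0, "z": 0, "roll": 0},
], grip=0)

```text
time_s: 41.8
ee_pos: [0.6578, 0.0308, 0.0575]
eef_rot: [[-0.644, 0.765, 0.001], [0.765, 0.644, 0.0], [-0.001, 0.001, -1.0]]
wrist_force: [-0.9, -1.1, 3.6]
width: 0.175
grasp_force: 30.0
```

```bash
python3 - <<'E'
from h import *
o=bot.get_obs(); print(np.round(o["joints"],2),o["width"],o["wrist_force"])
p=o["ee_pos"][:2]-C; r=np.hypot(*p); a=np.degrees(np.arctan2(p[1],p[0])); print(r,a)
plan([])
E
```

```text
[ 0.39  0.73 -0.78  1.67  0.6   0.99  0.1 ] 0.175138525470727 [-0.94630365 -1.0862445   3.64220424]
0.11983952091570389 -50.15299774121679
t 41.8 tcp [0.6578 0.0308 0.0575] ya 40.07 F [-0.9 -1.1  3.6]
```

Post gripped. Four 20° arcs come next, then a shorter last piece.

Emit:
arm_command([
  {"x": 0.02, "y": -0.17, "z": 0, "roll": 0.25},
  {"x": 0.04, "y": -0.34, "z": 0, "roll": 0.5},
  {"x": 0.06, "y": -0.51, "z": 0, "roll": 0.75},
  {"x": 0.08, "y": -0.68, "z": 0, "roll": 1},
  {"x": 0.11, "y": -0.85, "z": 0, "roll": 1.25},
  {"x": 0.15, "y": -1.02, "z": 0, "roll": 1.5},
  {"x": 0.2, "y": -1.18, "z": 0, "roll": 1.75},
  {"x": 0.26, "y": -1.34, "z": 0, "roll": 2},
])

```text
time_s: 42.8
ee_pos: [0.6369, 0.0239, 0.0584]
eef_rot: [[-0.348, 0.937, 0.031], [0.938, 0.347, 0.023], [0.011, 0.037, -0.999]]
wrist_force: [55.7, 30.0, -48.5]
width: 0.548
grasp_force: 30.0
```

Emit:
arm_command([
  {"x": 0, "y": -0.17, "z": 0, "roll": 0.25},
  {"x": 0.02, "y": -0.34, "z": 0, "roll": 0.5},
  {"x": 0.03, "y": -0.51, "z": 0, "roll": 0.75},
  {"x": 0.06, "y": -0.68, "z": 0, "roll": 1},
  {"x": 0.09, "y": -0.85, "z": 0, "roll": 1.25},
  {"x": 0.13, "y": -1.02, "z": 0, "roll": 1.5},
  {"x": 0.18, "y": -1.18, "z": 0, "roll": 1.75},
  {"x": 0.24, "y": -1.34, "z": 0, "roll": 2},
])

```text
time_s: 43.8
ee_pos: [0.5828, 0.0031, 0.0576]
eef_rot: [[0.002, 1.0, 0.003], [1.0, -0.002, -0.0], [-0.0, 0.003, -1.0]]
wrist_force: [2.0, -1.9, 1.3]
width: 0.465
grasp_force: 1.1
```

Emit:
arm_command([
  {"x": 0, "y": -0.17, "z": 0, "roll": 0.25},
  {"x": 0.02, "y": -0.34, "z": 0, "roll": 0.5},
  {"x": 0.03, "y": -0.51, "z": 0, "roll": 0.75},
  {"x": 0.06, "y": -0.68, "z": 0, "roll": 1},
  {"x": 0.09, "y": -0.85, "z": 0, "roll": 1.25},
  {"x": 0.13, "y": -1.02, "z": 0, "roll": 1.5},
  {"x": 0.18, "y": -1.18, "z": 0, "roll": 1.75},
  {"x": 0.24, "y": -1.34, "z": 0, "roll": 2},
])

```text
time_s: 44.8
ee_pos: [0.5627, 0.0058, 0.0607]
eef_rot: [[0.349, 0.936, 0.038], [0.937, -0.349, 0.002], [0.015, 0.035, -0.999]]
wrist_force: [60.8, -12.1, -41.5]
width: 0.239
grasp_force: 30.0
```

```bash
python3 - <<'E'
from h import *
o=bot.get_obs(); print(np.round(o["joints"],2),o["width"],o["wrist_force"])
p=o["ee_pos"][:2]-C; r=np.hypot(*p); a=np.degrees(np.arctan2(p[1],p[0])); print(r,a)
plan([(*arc(x,.0575)[:2],.0575,x+90) for x in (-120,-125,-130,-135,-138)])
E
```

```text
[ 0.33  0.51 -0.57  1.95  0.41  0.76 -0.83] 0.2389959561853181 [ 60.78436169 -12.12542304 -41.49114889]
0.11843758652265911 -98.87886160789486
t 44.8 tcp [0.5627 0.0058 0.0607] ya -20.47 F [ 60.8 -12.1 -41.5]
{"x":-0.01,"y":-1.45,"z":0.06,"roll":0.95}
{"x":0.06,"y":-1.78,"z":0.04,"roll":1.45}
{"x":0.16,"y":-2.11,"z":0.03,"roll":1.95}
{"x":0.29,"y":-2.43,"z":0.03,"roll":2.45}
{"x":0.38,"y":-2.61,"z":0.02,"roll":2.75}
```

The force is unexpectedly high (60 N), so I'll stop and look at what resists.

```bash
python3 - <<'E'
from h import *
q=[]
for n,h in (('scene',55),('top',45)):
  im,d=bot.snapshot(n); u=proj(n,[[.58,.09,.09]])[0].astype(int); o=im[u[1]-h:u[1]+h,u[0]-h:u[0]+h]; q.append(cv2.resize(o,(400,400),interpolation=cv2.INTER_CUBIC))
  P=np.array([r['point'] for r in bot.place_of(n,'post_0') if r['score']>.4]); print(n,P.round(3).tolist(),np.round(np.degrees(np.arctan2(P[:,1]-C[1],P[:,0]-C[0])),1))
  print([(round(r['score'],2),np.round(r['point'],3).tolist()) for r in bot.place_of(n,'t_gauge')][:2])
save("k1",np.hstack(q)); o=bot.get_obs(); print(o["wrist_force"],o["ft_torque"],o["ee_pos"],o["width"],o["grasp_force"])
E
```

```text
scene [[0.698, 0.103, 0.117], [0.464, 0.139, 0.123], [0.596, 0.239, 0.123], [0.562, 0.006, 0.119]] [ -9.6 172.   82.7 -99.4]
[(0.69, [0.528, 0.187, 0.066])]
top [[0.699, 0.107, 0.12], [0.564, 0.004, 0.121], [0.464, 0.138, 0.121], [0.599, 0.237, 0.119]] [ -7.5 -98.  172.8  81. ]
[(0.56, [0.53, 0.189, 0.066])]
[ 60.71989907 -13.38278947 -39.25532196] [ -2.72395146 -11.5167573   -0.05205132] [0.56311891 0.00562062 0.06076712] 0.22541316453534818 29.989848732948303
```

View pics/k1.png

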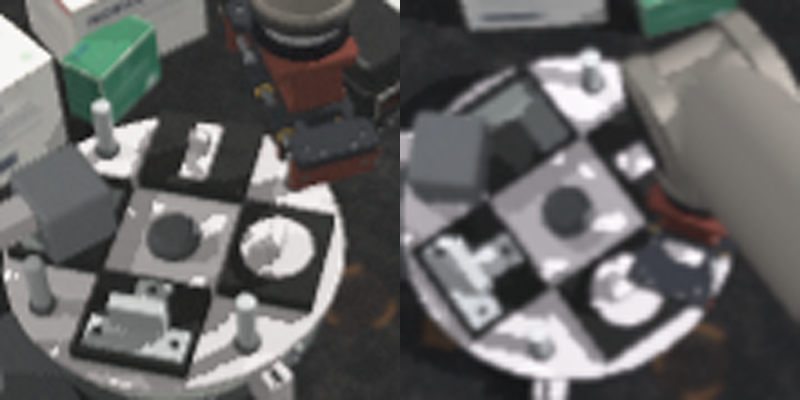

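Emit:
arm_command([
  {"x": 0, "y": 0.1, "z": 0, "roll": 0},
  {"x": 0, "y": 0.1, "z": 0, "roll": 0},
])

```text
time_s: 45.35
ee_pos: [0.5651, 0.0049, 0.0608]
eef_rot: [[0.348, 0.937, 0.037], [0.937, -0.348, 0.002], [0.015, 0.034, -0.999]]
wrist_force: [57.9, -13.2, -35.9]
width: 0.185
grasp_force: 30.0
```

```bash
python3 - <<'E'
from h import *
o=bot.get_obs(); p=o["ee_pos"][:2]-C; print(np.hypot(*p),np.degrees(np.arctan2(p[1],p[0])),o["width"],o["grasp_force"],o["wrist_force"])
n='scene'; im,d=bot.snapshot(n); Q=cloud(n,d)
P=np.array([r['point'] for r in bot.place_of(n,'post_0') if r['score']>.4]); print(np.round(np.degrees(np.arctan2(P[:,1]-C[1],P[:,0]-C[0])),1))
c=o["ee_pos"]; m=(d>0)&(np.hypot(Q[...,0]-c[0],Q[...,1]-c[1])<.1)&(Q[...,2]>.08)&(Q[...,2]<.2)
R=np.array(o["eef_rot"]); W=(Q[m]-c)
for lo in np.arange(.08,.2,.01):
    k=(Q[m][:,2]>=lo)&(Q[m][:,2]<lo+.01); 
    if k.sum()>3: a=W[k]@R[:,0]; b=W[k]@R[:,1]; print(round(lo,2),k.sum(),"x",a.min().round(3),a.max().round(3),"y",b.min().round(3),b.max().round(3),im[m][k].mean(0).round())
E
```

```text
0.11896887014599514 -97.70069905477531 0.1852564662603153 29.989941827952862 [ 57.88612772 -13.23279845 -35.89957033]
[-98.1  -9.5 172.8  82.3  83.2]
0.08 278 x -0.013 0.093 y -0.098 0.081 [151. 148. 148.]
0.09 42 x 0.007 0.077 y -0.085 0.051 [147. 140. 139.]
0.1 50 x 0.008 0.075 y -0.085 0.057 [192. 187. 187.]
0.16 48 x -0.032 0.033 y -0.08 0.075 [73. 50. 45.]
0.17 86 x -0.031 0.034 y -0.082 0.077 [68. 54. 49.]
0.18 167 x -0.033 0.034 y -0.086 0.079 [62. 57. 54.]
0.19 83 x -0.031 0.034 y -0.091 0.087 [47. 44. 44.]
```

The table itself resists with this low grip, whereas the higher grip turned it easily. I'll relax, let go, and grip 30 mm higher as before.

Emit:
arm_command([
  {"x": 0, "y": 0.25, "z": 0, "roll": -0.2},
  {"x": 0, "y": 0.5, "z": 0, "roll": -0.4},
  {"x": 0, "y": 0.75, "z": 0, "roll": -0.6},
  {"x": 0, "y": 0.8, "z": 0, "roll": -0.8},
])

```text
time_s: 45.95
ee_pos: [0.5714, 0.0035, 0.0602]
eef_rot: [[0.208, 0.978, 0.009], [0.978, -0.208, 0.003], [0.005, 0.008, -1.0]]
wrist_force: [1.3, 3.5, 16.0]
width: 0.174
grasp_force: 30.0
```

```bash
python3 - <<'E'
from h import *
o=bot.get_obs(); p=o["ee_pos"][:2]-C; print(np.hypot(*p),np.degrees(np.arctan2(p[1],p[0])),o["width"],o["grasp_force"],o["wrist_force"])
n='scene'; im,d=bot.snapshot(n)
P=np.array([r['point'] for r in bot.place_of(n,'post_0') if r['score']>.4]); print(np.round(np.degrees(np.arctan2(P[:,1]-C[1],P[:,0]-C[0])),1))
plan([])
E
```

```text
0.11964321381929256 -94.58733809908388 0.17354116023539548 30.012007355690002 [ 1.26227053  3.52344222 16.01983067]
[-95.  176.5  -4.9  85.4]
t 46.05 tcp [0.5713 0.0035 0.0602] ya -11.98 F [ 3.7  2.  14.1]
```

Emit:
arm_command([
  {"x": 0, "y": 0, "z": 0, "roll": 0},
  {"x": 0, "y": 0, "z": -0.3, "roll": -0.3},
  {"x": 0, "y": 0, "z": -0.77, "roll": -0.6},
  {"x": 0, "y": 0, "z": -0.77, "roll": -0.6},
], grip=0.4)

```text
time_s: 46.55
ee_pos: [0.5667, 0.0016, 0.0804]
eef_rot: [[0.105, 0.995, 0.001], [0.995, -0.105, -0.0], [-0.0, 0.001, -1.0]]
wrist_force: [-0.1, 0.2, 0.2]
width: 0.399
grasp_force: 0.0
```

Emit:
arm_command([
  {"x": 0, "y": 0, "z": 0, "roll": 0},
  {"x": 0, "y": 0, "z": 0, "roll": 0},
  {"x": 0, "y": 0, "z": 0, "roll": 0},
  {"x": 0, "y": 0, "z": 0, "roll": 0},
], grip=0)

```text
time_s: 47.05
ee_pos: [0.5694, 0.0012, 0.0798]
eef_rot: [[0.105, 0.995, 0.005], [0.995, -0.105, 0.001], [0.001, 0.005, -1.0]]
wrist_force: [9.3, -0.3, -8.3]
width: 0.177
grasp_force: 30.0
```

Emit:
arm_command([
  {"x": 0.02, "y": -0.12, "z": 0, "roll": 0.15},
  {"x": 0.04, "y": -0.25, "z": 0, "roll": 0.35},
  {"x": 0.06, "y": -0.4, "z": 0, "roll": 0.6},
])

```text
time_s: 47.42
ee_pos: [0.5658, 0.0024, 0.0801]
eef_rot: [[0.211, 0.977, 0.02], [0.978, -0.211, 0.002], [0.006, 0.019, -1.0]]
wrist_force: [42.3, -4.8, -40.3]
width: 0.175
grasp_force: 30.0
```

Emit:
arm_command([
  {"x": 0, "y": -0.12, "z": 0.02, "roll": 0.15},
  {"x": 0.01, "y": -0.24, "z": 0.04, "roll": 0.3},
  {"x": 0.02, "y": -0.36, "z": 0.06, "roll": 0.5},
  {"x": 0.03, "y": -0.48, "z": 0.08, "roll": 0.7},
  {"x": 0.04, "y": -0.6, "z": 0.1, "roll": 0.9},
])

```text
time_s: 48.05
ee_pos: [0.5594, 0.0054, 0.0803]
eef_rot: [[0.364, 0.931, 0.04], [0.931, -0.364, 0.003], [0.018, 0.036, -0.999]]
wrist_force: [62.4, -11.1, -42.9]
width: 0.282
grasp_force: 30.0
```

```bash
python3 - <<'E'
from h import *
o=bot.get_obs(); p=o["ee_pos"][:2]-C; print(np.hypot(*p),np.degrees(np.arctan2(p[1],p[0])),o["width"],o["grasp_force"],o["wrist_force"])
n='scene'; im,d=bot.snapshot(n); save("m_scene",im)
P=np.array([r['point'] for r in bot.place_of(n,'post_0') if r['score']>.4]); print(np.round(np.degrees(np.arctan2(P[:,1]-C[1],P[:,0]-C[0])),1))
plan([])
E
```

```text
0.11934600837213802 -100.41398266176071 0.282318798742817 29.98253345489502 [ 62.37028989 -11.09609577 -42.91392915]
[-97.7 172.4  82.3  -8.6]
t 48.15 tcp [0.5592 0.0055 0.0802] ya -21.34 F [ 62.1 -10.9 -44. ]
```

Emit:
arm_command([
  {"x": 0, "y": 0.3, "z": 0, "roll": -0.5},
  {"x": 0, "y": 0.6, "z": 0, "roll": -1},
  {"x": 0, "y": 0.6, "z": -0.6, "roll": -1.6},
  {"x": 0, "y": 0.6, "z": -1.3, "roll": -1.6},
], grip=0.6)

```text
time_s: 48.65
ee_pos: [0.5535, 0.0032, 0.1155]
eef_rot: [[0.085, 0.996, -0.002], [0.996, -0.085, 0.0], [0.0, -0.002, -1.0]]
wrist_force: [-0.3, -0.6, -0.1]
width: 0.599
grasp_force: 0.0
```

```bash
python3 - <<'E'
from h import *
o=bot.get_obs(); print(o["width"],o["wrist_force"])
n='scene'; im,d=bot.snapshot(n)
P=np.array([r['point'] for r in bot.place_of(n,'post_0') if r['score']>.4]); print(P.round(3).tolist(),np.round(np.degrees(np.arctan2(P[:,1]-C[1],P[:,0]-C[0])),1))
plan([(.5965,.003,.12,-5),(.5965,.003,.066,-5),(.5715,.005,.066,-5)])
E
```

```text
0.5990272898237621 [-0.29802083 -0.56708929 -0.1441185 ]
[[0.463, 0.133, 0.122], [0.569, 0.002, 0.121], [0.59, 0.239, 0.123], [0.698, 0.112, 0.118], [0.518, 0.192, 0.1]] [174.9 -95.7  85.7  -5.3 132.4]
t 48.75 tcp [0.5554 0.0036 0.1174] ya -4.96 F [-0.3 -0.1  0.3]
{"x":0.10,"y":1.37,"z":-0.08,"roll":0.00}
{"x":0.10,"y":1.36,"z":1.72,"roll":0.00}
{"x":0.09,"y":0.53,"z":1.71,"roll":0.00}
```

Emit:
arm_command([
  {"x": 0.1, "y": 0.7, "z": 0, "roll": 0},
  {"x": 0.1, "y": 1.45, "z": 0, "roll": 0},
  {"x": 0.1, "y": 1.45, "z": 0, "roll": 0},
  {"x": 0.1, "y": 1.45, "z": 0.7, "roll": 0},
  {"x": 0.1, "y": 1.45, "z": 1.4, "roll": 0},
  {"x": 0.1, "y": 1.45, "z": 1.7, "roll": 0},
  {"x": 0.1, "y": 1.45, "z": 1.7, "roll": 0},
], grip=0)

```text
time_s: 49.62
ee_pos: [0.5969, 0.0025, 0.0638]
eef_rot: [[0.085, 0.996, -0.002], [0.996, -0.085, -0.0], [-0.0, -0.002, -1.0]]
wrist_force: [0.1, -1.0, 0.1]
width: 0.003
grasp_force: 0.0
```

Emit:
arm_command([
  {"x": 0, "y": -0.15, "z": 0, "roll": 0},
  {"x": 0, "y": -0.3, "z": 0, "roll": 0.2},
  {"x": 0.02, "y": -0.45, "z": 0, "roll": 0.4},
  {"x": 0.03, "y": -0.6, "z": 0, "roll": 0.6},
])

```text
time_s: 50.12
ee_pos: [0.5858, 0.0032, 0.0666]
eef_rot: [[0.193, 0.981, 0.012], [0.981, -0.193, -0.0], [0.002, 0.012, -1.0]]
wrist_force: [20.8, -5.2, -11.8]
width: 0.002
grasp_force: 9.7
```

```bash
python3 - <<'E'
from h import *
o=bot.get_obs(); p=o["ee_pos"][:2]-C; print(np.hypot(*p),np.degrees(np.arctan2(p[1],p[0])),o["width"],o["wrist_force"])
n='scene'; im,d=bot.snapshot(n)
P=np.array([r['point'] for r in bot.place_of(n,'post_0') if r['score']>.4]); print(np.round(np.degrees(np.arctan2(P[:,1]-C[1],P[:,0]-C[0])),1))
E
```

```text
0.11965837434172433 -87.69485069429685 0.002313753001821703 [ 20.76271338  -5.20493487 -11.77535179]
[ -8.1 173.5 -92.7 -96.3  84. ]
```

Emit:
arm_command([
  {"x": 0, "y": -0.15, "z": 0.05, "roll": 0.1},
  {"x": 0.01, "y": -0.3, "z": 0.1, "roll": 0.2},
  {"x": 0.02, "y": -0.42, "z": 0.15, "roll": 0.3},
])

```text
time_s: 50.6
ee_pos: [0.5844, 0.003, 0.0668]
eef_rot: [[0.247, 0.968, 0.031], [0.969, -0.247, -0.002], [0.006, 0.031, -1.0]]
wrist_force: [36.4, -14.7, 3.1]
width: 0.005
grasp_force: 19.3
```

```bash
python3 - <<'E'
from h import *
o=bot.get_obs(); p=o["ee_pos"][:2]-C; print(np.hypot(*p),np.degrees(np.arctan2(p[1],p[0])),o["width"],o["wrist_force"],np.round(o["joint_efforts"],1))
E
```

```text
0.11981510064966482 -88.37134358615657 0.005261297501113866 [ 36.37936828 -14.73301072   3.13398181] [ -8.4 -43.8 -15.6   2.4  -6.7   7.7   0. ]
```

```bash
python3 - <<'E'
from h import *
q=[]
for n,h in (('scene',52),('top',38)):
  im,d=bot.snapshot(n); u=proj(n,[[.565,.13,.09]])[0].astype(int); o=im[u[1]-h:u[1]+h,u[0]-h:u[0]+h]; q.append(cv2.resize(o,(400,400),interpolation=cv2.INTER_LANCZOS4))
  save("z_"+n,im); np.save("z_"+n+".npy",d)
save("z1",np.hstack(q))
# anything high near rim
for n in ('scene','top'):
  d=np.load("z_"+n+".npy"); Q=cloud(n,d); w=Q[...,:2]-C; r=np.hypot(w[...,0],w[...,1]); a=np.degrees(np.arctan2(w[...,1],w[...,0]))+4.75
  for lo in range(0,360,15):
    aa=(a-lo)%360; m=(aa<15)&(r>.125)&(r<.16)&(d>0); 
    if m.sum()>5: print(n,lo,m.sum(),"z50,95",np.percentile(Q[m][:,2],[50,95]).round(3))
E
```

```text
scene 0 13 z50,95 [0.062 0.064]
scene 45 42 z50,95 [0.001 0.063]
scene 60 157 z50,95 [0.012 0.069]
scene 75 273 z50,95 [0.013 0.197]
scene 90 360 z50,95 [0.014 0.197]
scene 105 301 z50,95 [0.003 0.073]
scene 120 284 z50,95 [-0.001  0.065]
scene 135 309 z50,95 [-0.     0.069]
scene 150 294 z50,95 [0.    0.065]
scene 165 336 z50,95 [0.002 0.064]
scene 180 249 z50,95 [0.001 0.064]
scene 195 272 z50,95 [0.001 0.072]
scene 210 236 z50,95 [0.    0.065]
scene 225 822 z50,95 [0.459 0.526]
scene 240 545 z50,95 [0.422 0.539]
scene 255 368 z50,95 [0.265 0.507]
scene 270 145 z50,95 [0.465 0.491]
scene 285 108 z50,95 [0.064 0.462]
scene 300 146 z50,95 [0.205 0.216]
scene 315 12 z50,95 [0.078 0.081]
scene 330 30 z50,95 [0.063 0.077]
scene 345 18 z50,95 [0.062 0.075]
top 0 22 z50,95 [0.059 0.068]
top 15 19 z50,95 [0.061 0.078]
top 30 17 z50,95 [0.061 0.071]
top 45 9 z50,95 [0.06  0.072]
top 75 60 z50,95 [0.052 0.199]
top 90 123 z50,95 [0.063 0.197]
top 105 84 z50,95 [0.011 0.077]
top 120 104 z50,95 [0.002 0.071]
top 135 148 z50,95 [-0.001  0.074]
top 150 167 z50,95 [-0.     0.069]
top 165 168 z50,95 [0.001 0.072]
top 180 185 z50,95 [0.002 0.066]
top 195 180 z50,95 [-0.001  0.077]
top 210 181 z50,95 [-0.001  0.077]
top 225 300 z50,95 [0.072 0.523]
top 240 335 z50,95 [0.212 0.536]
top 255 189 z50,95 [0.49  0.518]
top 270 135 z50,95 [0.471 0.49 ]
top 285 30 z50,95 [0.456 0.465]
top 330 6 z50,95 [0.061 0.063]
top 345 21 z50,95 [0.058 0.064]
```

View pics/z1.png

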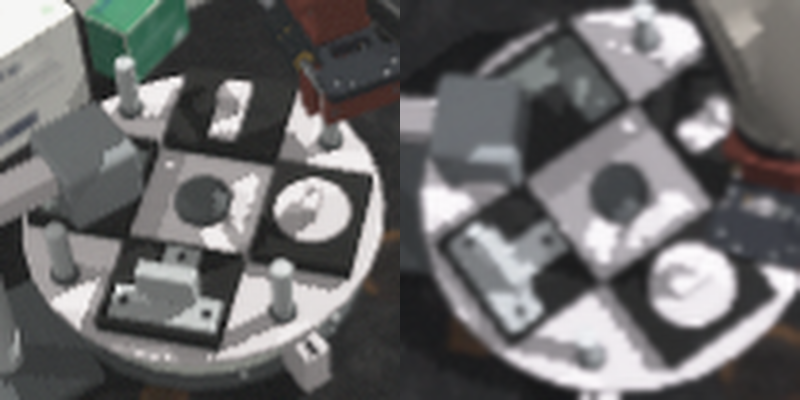

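Nothing visible blocks it: the post at (330,130) has the finger right behind it, and the gauge is still seated at (165,290). The settled notch simply holds hard, as it did at the earlier breakaways, so I'll build the push up steadily.

Emit:
arm_command([
  {"x": -0.02, "y": -0.15, "z": 0, "roll": 0},
  {"x": -0.05, "y": -0.3, "z": 0, "roll": 0},
  {"x": -0.07, "y": -0.45, "z": 0, "roll": 0},
])

```text
time_s: 51.08
ee_pos: [0.5806, 0.0036, 0.0677]
eef_rot: [[0.249, 0.967, 0.049], [0.968, -0.249, 0.002], [0.014, 0.046, -0.999]]
wrist_force: [13.5, -12.2, 9.5]
width: 0.006
grasp_force: 3.3
```

```bash
python3 - <<'E'
from h import *
o=bot.get_obs(); p=o["ee_pos"][:2]-C; print(np.hypot(*p),np.degrees(np.arctan2(p[1],p[0])),o["width"],o["wrist_force"],np.round(o["joint_efforts"],1),np.round(o["qvel"],2))
E
```

```text
0.11920903621010463 -90.20229215887097 0.006122264080430859 [ 13.46539729 -12.15489604   9.53581512] [ -9.1 -57.9 -19.8  12.9  -8.9  14.1  -0.1] [ 0.03 -0.07 -0.04  0.16 -0.12  0.07 -0.03]
```

Emit:
arm_command([
  {"x": 0.0, "y": 0, "z": 0, "roll": 0.2},
  {"x": 0.02, "y": -0.25, "z": 0, "roll": 0.4},
  {"x": 0.05, "y": -0.5, "z": 0, "roll": 0.6},
  {"x": 0.1, "y": -0.75, "z": 0, "roll": 0.9},
  {"x": 0.16, "y": -1.0, "z": 0, "roll": 1.2},
  {"x": 0.21, "y": -1.22, "z": 0, "roll": 1.5},
  {"x": 0.26, "y": -1.43, "z": 0, "roll": 1.8},
])

```text
time_s: 51.95
ee_pos: [0.5111, 0.0278, 0.0597]
eef_rot: [[0.53, 0.848, -0.004], [0.848, -0.53, -0.0], [-0.002, -0.003, -1.0]]
wrist_force: [-0.3, -0.7, -0.1]
width: 0.004
grasp_force: 0.0
```

```bash
python3 - <<'E'
from h import *
o=bot.get_obs(); p=o["ee_pos"][:2]-C; print(np.hypot(*p),np.degrees(np.arctan2(p[1],p[0])),o["width"],o["wrist_force"])
n='scene'; im,d=bot.snapshot(n)
P=np.array([r['point'] for r in bot.place_of(n,'post_0') if r['score']>.4]); print(np.round(np.degrees(np.arctan2(P[:,1]-C[1],P[:,0]-C[0])),1))
plan([arc(-125,.066)[:3]+(-25,),arc(-129,.066)[:3]+(-30,)])
E
```

```text
0.11791459704464693 -126.34275219784136 0.003901397624082428 [-0.34328393 -0.65511639 -0.11644492]
[-136.2  134.   -47.5]
t 52.05 tcp [0.5111 0.0279 0.0598] ya -31.87 F [-0.6  1.2 -0.3]
{"x":-0.01,"y":0.09,"z":-0.21,"roll":-0.69}
{"x":0.01,"y":-0.18,"z":-0.21,"roll":-0.19}
```

It broke through, and the table is settling into the reading notch. I'll lift clear, retreat and check.

Emit:
arm_command([
  {"x": 0, "y": 0.2, "z": -0.5, "roll": 0},
  {"x": 0, "y": 0.2, "z": -1.5, "roll": 0},
  {"x": 0, "y": 0.2, "z": -3, "roll": 0},
  {"x": 0, "y": 0.2, "z": -4.5, "roll": 0},
  {"x": -1.5, "y": 1, "z": -5, "roll": 0},
  {"x": -3, "y": 2, "z": -5, "roll": 0},
  {"x": -4.5, "y": 3, "z": -5, "roll": 0},
  {"x": -4.5, "y": 3, "z": -5, "roll": 0},
])

```text
time_s: 53.05
ee_pos: [0.5187, -0.1406, 0.211]
eef_rot: [[0.535, 0.845, -0.0], [0.845, -0.535, -0.001], [-0.001, 0.0, -1.0]]
wrist_force: [0.3, -0.2, -0.1]
width: 0.008
grasp_force: 0.0
```

```bash
python3 - <<'E'
from h import *
for n in ('scene','top'):
  im,d=bot.snapshot(n); Q=cloud(n,d)
  P=np.array([r['point'] for r in bot.place_of(n,'post_0') if r['score']>.4]); print(n,P.round(3).tolist(),np.round(np.degrees(np.arctan2(P[:,1]-C[1],P[:,0]-C[0])),1))
  for l in ('t_gauge','gauge_grip','reading_place','petri_a','bottle_amber','wash_bottle','lab_timer'): print(l,[(round(r['score'],2),np.round(r['point'],3).tolist()) for r in bot.place_of(n,l)][:2])
  a=np.radians(-94.75); ex=np.array([np.cos(a),np.sin(a)]); ey=np.array([-ex[1],ex[0]]); w=Q[...,:2]-[.588,.209]; x=w@ex; y=w@ey; ok=d>0
  for nm,m in (("bar+",(abs(x+.022)<.005)&(y>.025)&(y<.038)),("bar-",(abs(x+.022)<.005)&(y<-.025)&(y>-.038)),("stem",(x>.008)&(x<.03)&(abs(y)<.01))):
    print(nm,(m&ok).sum(),np.median(Q[m&ok][:,2]) if (m&ok).any() else None)
o=bot.get_obs(); print(o["time_s"],o["ee_pos"],o["wrist_force"])
E
```

```text
scene [[0.657, 0.033, 0.12], [0.505, 0.214, 0.122], [0.49, 0.045, 0.12]] [ -49.7  129.8 -139.3]
t_gauge [(0.84, [0.584, 0.209, 0.068])]
gauge_grip [(0.53, [0.587, 0.217, 0.1])]
reading_place [(0.6, [0.586, 0.212, 0.067]), (0.16, [0.658, 0.032, 0.117])]
petri_a [(0.86, [0.405, 0.325, 0.001])]
bottle_amber [(0.93, [0.531, 0.435, -0.003]), (0.44, [0.59, 0.206, 0.132])]
wash_bottle [(0.72, [0.557, -0.39, 0.0])]
lab_timer [(0.9, [0.427, -0.42, 0.002]), (0.66, [0.586, 0.208, 0.062])]
bar+ 20 0.07787591741989555
bar- 57 0.1678726245575799
stem 108 0.08092001474146153
top [[0.495, 0.045, 0.119], [0.673, 0.196, 0.12], [0.657, 0.034, 0.12], [0.589, 0.216, 0.1]] [-137.8   38.4  -49.2   85.3]
t_gauge [(0.55, [0.584, 0.207, 0.069])]
gauge_grip [(0.65, [0.589, 0.211, 0.104])]
reading_place [(0.74, [0.588, 0.212, 0.066]), (0.41, [0.528, 0.438, -0.01])]
petri_a [(0.62, [0.403, 0.321, -0.003])]
bottle_amber [(0.65, [0.528, 0.438, -0.004])]
wash_bottle [(0.89, [0.552, -0.39, 0.001])]
lab_timer [(0.73, [0.43, -0.417, 0.001])]
bar+ 1 0.19838549969094155
bar- 20 0.16388482673954138
stem 57 0.1975473681614169
53.95 [ 0.51941063 -0.13515681  0.21054067] [-0.63635527  0.59303999 -0.14650477]
```

```bash
python3 -c "
from rig import bot
print(bot.sign_off())"
```

```text
the job is handed in; nothing more can be done
None
```

I handed the job in at about 54 s: the T-gauge sits flush in its pocket, which is clicked into the reading notch under the head, the arm is clear, and the petri dish, timer and bottles have not moved. While leaving the starting and middle notches of the last turn, the wrist force reached about 80 N (120 N limit).

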